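Check a spring gauge in its cradle and log it

ROBOT

A 6-joint arm with a two-finger parallel gripper is mounted at the origin on the work surface. World frame = base frame: x ahead of the robot, y to its left, z up, the work surface at z = 0. Lengths are in mm, angles in degrees, forces in N, time in s.
With the tool pointing down it reaches from about 300 to 775 mm from the base axis. Payload 14.6 kg.
Tool frame: the origin (TCP) lies midway between the tips of the shut fingers; the grasp point (between the pads) lies 19 mm behind it (robot.hold_point_z is the z of the grasp point in the tool frame, in mm); z points along the fingers, y is the line along which they close (so a half turn about z gives the same grasp; the last joint's range is limited). The gripper opens to 85 mm and grips with 20 to 120 N. Pads are 22 mm wide; open, the fingers measure 114 mm over their backs; the gripper's body (76 mm by 85 mm) begins 54 mm behind the grasp point. The pads swing forward as they close: fully open they stand 13 mm farther back than shut.
Start: joints at [70.783, 17.183, 87.147, -0, 75.671, -3.816], TCP at [146.064, 530.24, 198.881] pointing down, gripper open.
Joint ranges: [-173.82, 173.82], [-45.26, 126.66], [13.44, 144.39], [-59.66, 239.66], [0, 175.72], [-146.38, 146.38]. Speed limits (degrees/s): [127.2, 127.2, 147.25, 180, 180, 180].

INTERFACE

Orientations are given as a 3x3 rotation matrix whose columns are the frame's x, y, z axes.
In Python, from bench import state, cams, robot gives the robot as it stands.
- The arm moves only by the tool carry_out, never from a script. Its argument "steps" is a list of rows, each an object of numbers: "gripper": the opening, from -1 (shut) to 1 (fully open); "x", "y", "z": the shift along the world's x, y, z scaled (see below); "spin": the turn about the world's z scaled (see below). In form: [{"gripper": .., "x": .., "y": .., "z": .., "spin": ..}, ...]. A call has exactly 5 rows; each row is the pose to reach, as a shift and turn from the pose commanded when the call began; what a row does not reach only later rows make up. The controller multiplies each number of a shift by 50 cm and each number of a turn by 0.5 rad. A row lasts 1/12 s, in which the tool goes at most 41.7 mm and 7.16 degrees, less where a joint would pass 70% of its speed; a pose out of reach is approached as far as the arm can. A call with a number of a shift or a turn outside -1 to 1 is refused whole. A call with a gripper value outside its range is refused whole. The fingers move at their own pace and stop on an object; the grip force is fixed at half the most. Time passes only in rows, so rows that repeat a pose let the fingers close, or fill a call up. It gives the time, the measured TCP pose, the force, the opening and the grip force at its end, in the units of the state.
- state(): the state, without advancing time (a new reading comes with each control period).
- cams.grab_frame(name): name is "side" or "top" or "wrist"; returns the picture (420x560x3 uint8, red, green, blue); there is no depth.
- cams.camera_params(name): a dict with "intrinsics" (3x3 intrinsics, pixels), "cam_to_world" (4x4, takes a point from camera to world coordinates). Camera axes: x right, y up, looking along -z (the intrinsics and any distortion apply to the point x, -y, -z); pixel columns grow to the right and rows downward; lengths in mm; the calibration is good to about 2 mm. The wrist camera is an equidistant fisheye: a pixel r from the principal point sees the ray r / f radians off the axis. A picture is of the moment at which its call begins: read the wrist's pose just before it. camera_params takes no time and is no camera call; for the wrist camera it gives the pose at the moment of the call.
- robot.hand_in(): hands the job in; it is judged then, once.
The state is a dict: "t": time; "q": joint angles; "qd": joint speeds; "joint_torque": joint torques, N m; "position": TCP position; "ee_rot": TCP orientation; "contact_force": force on the tool from outside, world axes, zero at the start; "ft_torque": the same for the moment, N m; "finger_gap": finger opening in mm; "finger_force": force on a finger pad.
Only numpy, scipy, OpenCV 4.12 (cv2) and the standard library are available. Lean on these libraries where they do the work, as an engineer would, in place of code of your own. Each camera call takes 0.05 s, during which the arm holds its last target. There are 200 camera calls.

TASK

Lay the yellow spring gauge in the check station's cradle, its D-handle sticking out through the slotted end, and let go of it. Then take it by the black bar of the D-handle, draw it out until the pointer stands at the red mark without overshooting, hold it there for a good second, and ease it fully back in without letting it snap. Finally press the green plunger down to its stop to log the check; leave the other things where they are.

Things in the scene. Friction and masses are not known exactly. Their poses are not given: they have to be found in the camera images.
- gauge: Loose spring gauge, 0.45 kg, lying flat: yellow body 104 x 46 x 42 mm (x, y, z), white scale on top, steel D-handle out of its -x end (196 mm overall at rest). Origin: centre of the yellow body's underside. z up, -x points along the pull, to the handle. Grasp from above across the 46 mm width, near the middle; centre of mass about 20 mm from the origin towards the handle.
- pull_bar (a joint): How far the D-handle is drawn out of the gauge, in m along the gauge's -x: 0 fully in (rest), 0.075 its end stop. A spring draws it in: about 1.5 N at 0, growing by 200 N/m (some 7 to 14 N at the mark). Let go, it snaps back in.
- bar_grip (a point): Middle of the D-handle's black cross bar, which runs along the gauge's y: 14 mm thick (x), 74 mm long (60 mm between the side arms), 16 mm high. At rest it is 137 mm from the gauge's origin along -x, 21 mm above its underside. Behind the bar the D is open for 50 mm: one finger fits inside. The handle's yoke begins 22 mm off the yellow body. Axes as the gauge's.
- pointer (a point): Black pointer line across the white scale on top of the gauge; moves with the D-handle. At rest it is 40 mm from the gauge's origin along +x. Axes as the gauge's.
- mark (a point): Red index bar clamped across the scale, set at a different place each time, 30 to 58 mm from the pointer's rest place towards the handle (it does not move with the handle and cannot be pushed). The pointer is at the mark when both have the same x along the gauge. Axes as the gauge's.
- station: Fixed check station: grey block 216 x 72 x 20 mm with aluminium guides. Origin: on the bench, below the cradle's middle; x points to the plunger, block from x = -66 to +150 mm. Corner guides and the closed +x end stand 22 mm above the cradle's floor, the middle 76 mm of each side is open for fingers. At the -x end two 28 mm high posts, 8 mm thick, 28 mm apart, hold the gauge's body back in a pull.
- cradle (a point): Middle of the cradle's floor (116 x 54 mm, open at the top), 20 mm above the bench. The laid gauge's origin belongs here (6 mm play either way in x, 4 mm in y), gauge x along this x, so that the handle's 10 mm rod passes between the two posts and the D-handle, 74 mm wide, lies outside them. Axes as the station's.
- plunger (a joint): How far the green plunger is pressed, in m: 0 up, 0.010 down at its stop. A spring holds it up; the stop takes 8 N.
- plunger_top (a point): Top centre of the green plunger head (40 mm across), on the station's tail 112 mm along station x from the cradle's middle; pressed straight down. It stands in a black housing.
- regulator: Bystander: loose gas regulator, black with a blue cap, 72 mm across, 112 mm high; origin at the centre of its underside.
- spray_bottle: Bystander: loose pink spray bottle, 76 mm across, 174 mm high; origin at the centre of its underside.
- wrench: Bystander: loose wrench 180 mm long, lying flat on the bench.
- tray: Bystander: fixed clear tray with fittings, 110 x 160 x 55 mm; origin at the centre of its underside.

How it is judged (in metres and radians):
On the way, in this order (a step that is already met when the one before it is completed fails the run):
1. the gauge lies flat in the cradle, handle out through the slotted end, and is let go (x of gauge in the frame of cradle between -0.01 and 0.01 m and y of gauge in the frame of cradle between -0.008 and 0.008 m and z of gauge in the frame of cradle below 0.005 m and angle between gauge's own z axis and vertical below 0.08 rad and angle between the x axis of gauge and the x axis of station, either way round below 0.15 rad and contact force between the fingers and gauge below 0.3 N), for 0.2 s.
2. with the gauge lying in the cradle, the handle is drawn out so that the pointer is within 4 mm of the red mark and held there for a second (x of pointer in the frame of mark between -0.004 and 0.004 m and z of gauge in the frame of cradle below 0.01 m and x of gauge in the frame of cradle between -0.014 and 0.014 m), for 0.8 s.
3. the handle is fully back in (within 4 mm) and let go, the gauge still in its cradle (all of step 1 and value of joint pull_bar below 0.004 m), for 0.2 s.
4. the green plunger is pressed down to its stop (9 mm or more) (value of joint plunger above 0.009 m), for 0.05 s.
At the end, for the whole second after the job is handed in: The gauge lies at rest and flat in the cradle (within 10 mm along it, 8 mm across it, 5 mm of its floor, 0.15 rad of its direction), let go, its handle within 4 mm of fully in, and the plunger is up again (all of step 3 and value of joint plunger below 0.003 m and linear speed of gauge below 0.02 m/s); the robot touches nothing.
It fails at once if the handle is drawn more than 10 mm past the red mark (x of pointer in the frame of mark below -0.01 m).
It fails at once if the handle snaps back (faster than 0.45 m/s) (velocity of joint pull_bar below -0.45 m/s).
It fails at once if a bystander is moved by more than 30 mm or tipped over (distance of any of regulator, spray_bottle, wrench from where it was at the start of the episode above 0.03 m or angle between any of regulator, spray_bottle, wrench's own z axis and vertical above 0.4 rad).
It also fails if it takes over 61 s, if anything falls off the work surface, if the arm or the gripper's body presses on something with over 40 N, if the wrist force passes 120 N, or if a joint passes its speed limit or range.

## Working session

There is one attempt and no reset: what is moved stays moved. The work goes in short steps, Python scripts to look and compute and a tool call to move; the robot and the scene stay as the last step left them, time stands still between calls to the robot, and variables do not carry over. Pictures are saved under pics/ and viewed, at most 10 in all, crops included, and the job is handed in when it is done.

Besides the shell and the picture viewer there is one more tool, called after ">>>" in YAML: its name, and indented under it one key for each argument. carry_out: Moves the arm, as the interface text tells. Shifts and turns lie within -1 to 1; 1 stands for 50 cm of shift or 0.5 rad of turn. Its arguments: {"type":"object","properties":{"steps":{"type":"array","items":{"type":"object","properties":{"gripper":{"type":"number"},"x":{"type":"number"},"y":{"type":"number"},"z":{"type":"number"},"spin":{"type":"number"}}}}},"required":["steps"]}

```bash
mkdir -p pics; ls; cat > h.py <<'E'
import numpy as np, cv2
from bench import state, cams, robot
def grab(n,fn=None):
    P=cams.camera_params(n); im=cams.grab_frame(n)
    if fn: cv2.imwrite('pics/'+fn,im[:,:,::-1])
    return im,P
def ray(P,n,u,v):
    K=np.array(P['intrinsics']);T=np.array(P['cam_to_world'])
    x=np.array([(u-K[0,2])/K[0,0],(v-K[1,2])/K[1,1]])
    if n=='wrist':
        r=np.hypot(*x); d=np.array([*(x/max(r,1e-9)*np.sin(r)),np.cos(r)])
    else: d=np.array([*x,1.])
    d=T[:3,:3]@(d*[1,-1,-1]); return T[:3,3],d
def onz(P,n,u,v,z):
    o,d=ray(P,n,u,v); return o+d*(z-o[2])/d[2]
E
python3 - <<'E'
from h import *
print(state())
a,P=grab('top','top.png');b,Q=grab('side','side.png')
c,R=grab('wrist','w.png')
cv2.imwrite('pics/ts.png',cv2.resize(np.vstack([a,b])[:,:,::-1],None,fx=.7,fy=.7))
for p in(P,Q,R):print(p)
E
```

```text
pics
{'t': 0.0, 'q': array([ 7.07843640e+01,  1.72154761e+01,  8.71812881e+01, -1.38303317e-03,
        7.56702743e+01, -3.81602176e+00]), 'qd': array([ 0.00587811, -0.08152444, -0.06414656,  0.03345814, -0.03460396,
       -0.17035731]), 'joint_torque': array([ 4.75709621e-04, -5.43506634e+01, -3.61789727e+01, -7.78712229e-05,
        4.02386446e-03,  5.90250920e-05]), 'position': array([145.97077743, 529.98740965, 198.31550239]), 'ee_rot': array([[-9.64098772e-01,  2.65543642e-01, -3.63005035e-04],
       [ 2.65543884e-01,  9.64098132e-01, -1.11255291e-03],
       [ 5.45411251e-05, -1.16900466e-03, -9.99999315e-01]]), 'contact_force': array([ 0.37708982,  0.16431021, -1.07490306]), 'ft_torque': array([-0.00054476,  0.0189738 , -0.02522195]), 'finger_force': 0.0, 'finger_gap': 85.74848871568071}
{'intrinsics': array([[513.78580554,   0.        , 288.58127225],
       [  0.        , 513.78580554, 205.45112872],
       [  0.        ,   0.        ,   1.        ]]), 'cam_to_world': array([[-9.91292928e-03,  9.85606176e-01, -1.68766700e-01,
         3.24219706e+02],
       [-9.99855044e-
[... 591 characters left out ...]

       [-2.51468707e-02,  8.61502187e-01,  5.07130768e-01,
         8.28126249e+02],
       [ 0.00000000e+00,  0.00000000e+00,  0.00000000e+00,
         1.00000000e+00]])}
{'intrinsics': array([[325.1922621 ,   0.        , 285.5977239 ],
       [  0.        , 325.1922621 , 208.69528355],
       [  0.        ,   0.        ,   1.        ]]), 'cam_to_world': array([[ 2.64766626e-01, -9.27002233e-01, -2.65641664e-01,
         7.75632667e+01],
       [ 9.64310659e-01,  2.53981038e-01,  7.48236940e-02,
         5.48199086e+02],
       [-1.89378595e-03, -2.75971905e-01,  9.61163837e-01,
         3.73103280e+02],
       [ 0.00000000e+00,  0.00000000e+00,  0.00000000e+00,
         1.00000000e+00]])}
```

View pics/top.png

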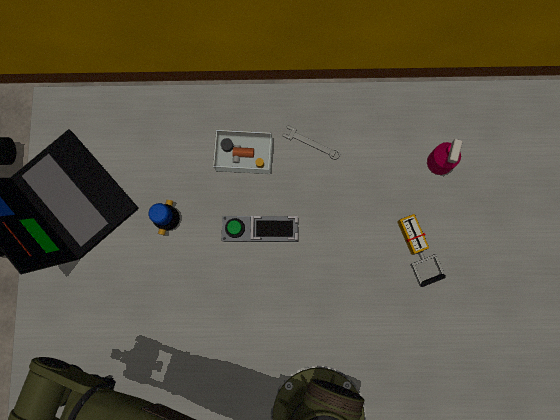

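View pics/side.png

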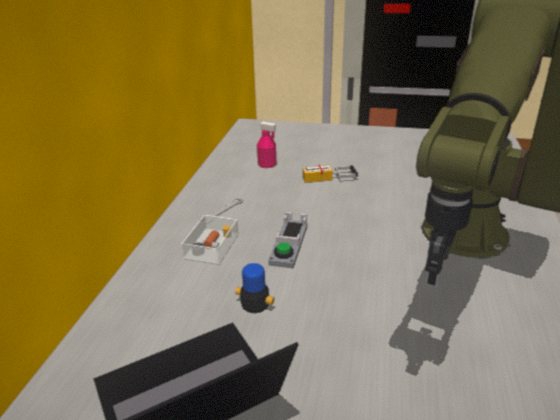

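The top view shows the gauge at about (413,234) with its handle bar at (432,282). The station spans columns 222–298 with the plunger at (235,228), the regulator is at (162,215), and the bottle is at (443,158).

```bash
python3 - <<'E'
from h import *
im=cv2.imread('pics/top.png');P=cams.camera_params('top');Q=cams.camera_params('side')
hsv=cv2.cvtColor(im,cv2.COLOR_BGR2HSV)
def mask(lo,hi,box):
    m=cv2.inRange(hsv,lo,hi);k=np.zeros_like(m);x0,y0,x1,y1=box;k[y0:y1,x0:x1]=m[y0:y1,x0:x1];return k
def rect(m,name,z):
    pts=cv2.findNonZero(m);r=cv2.minAreaRect(pts);c=cv2.boxPoints(r)
    w=np.array([onz(P,'top',*p,z)[:2] for p in c])
    print(name,len(pts),r,'ctr',onz(P,'top',*r[0],z).round(1),'sides',np.linalg.norm(w[1]-w[0]).round(1),np.linalg.norm(w[2]-w[1]).round(1),'ang',[np.degrees(np.arctan2(*(w[i+1]-w[i])[::-1])).round(1) for i in(0,1)])
rect(mask((15,120,100),(40,255,255),(390,205,440,262)),'gauge',42)
rect(mask((0,0,0),(180,255,50),(405,255,450,295)),'bar',20)
rect(mask((50,120,60),(80,255,255),(220,215,250,245)),'plunger',45)
rect(mask((0,0,0),(180,255,60),(250,210,302,245)),'floor',20)
rect(mask((0,150,80),(8,255,255),(395,210,435,262)),'mark',42)
big=cv2.resize(np.hstack([im[195:300,215:305],im[195:300,375:465]]),None,fx=4,fy=4,interpolation=cv2.INTER_CUBIC)
cv2.imwrite('pics/crop.png',big)
E
```

```text
gauge 183 ((414.1551818847656, 233.362060546875), (37.81625747680664, 16.019386291503906), 66.80140686035156) ctr [ 485.6 -274.1   42. ] sides 45.4 104.3 ang [np.float64(-67.5), np.float64(-159.7)]
bar 164 ((428.2068786621094, 270.5172119140625), (24.8831729888916, 27.854299545288086), 68.19859313964844) ctr [ 383.4 -313.    20. ] sides 79.0 68.1 ang [np.float64(-69.2), np.float64(-161.2)]
plunger 147 ((233.5, 226.5), (13.0, 13.0), 90.0) ctr [510.3 229.4  45. ] sides 36.5 36.6 ang [np.float64(-90.7), np.float64(-179.7)]
floor 723 ((274.0, 228.5), (47.99999237060547, 24.999996185302734), -0.0) ctr [506.5 117.   20. ] sides 71.6 137.1 ang [np.float64(0.2), np.float64(-90.7)]
mark 28 ((416.14794921875, 236.6449737548828), (1.8493561744689941, 18.384777069091797), 67.61986541748047) ctr [ 476.3 -279.2   42. ] sides 51.8 5.1 ang [np.float64(-68.5), np.float64(-160.6)]
```

View pics/crop.png

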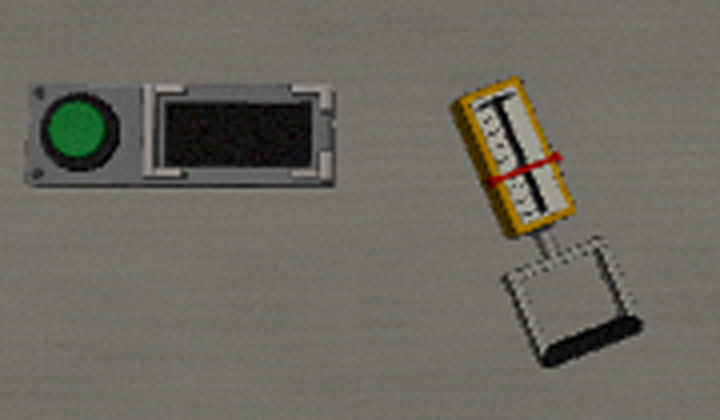

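The gauge is at about (485,-274) with its +x at 20° and a footprint matching 104 x 46 mm. The station's +x is at about 89°, with the cradle near (508,117). I'll move over the station and take a wrist view to refine this.

>>> carry_out:
  steps:
    - {"gripper": 1,"x": 0.05,"y": -0.06,"z": 0,"spin": -0.2}
    - {"gripper": 1,"x": 0.1,"y": -0.12,"z": 0,"spin": -0.4}
    - {"gripper": 1,"x": 0.15,"y": -0.18,"z": 0,"spin": -0.6}
    - {"gripper": 1,"x": 0.2,"y": -0.23,"z": 0,"spin": -0.8}
    - {"gripper": 1,"x": 0.24,"y": -0.28,"z": 0,"spin": -1}

```text
t: 0.57
position: [267.2, 388.6, 198.8]
ee_rot: [[-0.715, 0.699, 0.0], [0.699, 0.715, -0.0], [-0.0, -0.0, -1.0]]
contact_force: [0.2, 1.4, 0.9]
finger_gap: 85.5
finger_force: 0.0
```

>>> carry_out:
  steps:
    - {"gripper": 1,"x": 0.05,"y": -0.06,"z": 0,"spin": -0.2}
    - {"gripper": 1,"x": 0.1,"y": -0.12,"z": 0,"spin": -0.4}
    - {"gripper": 1,"x": 0.15,"y": -0.18,"z": 0,"spin": -0.6}
    - {"gripper": 1,"x": 0.2,"y": -0.23,"z": 0,"spin": -0.8}
    - {"gripper": 1,"x": 0.24,"y": -0.28,"z": 0,"spin": -1}

```text
t: 0.98
position: [387.3, 248.5, 198.9]
ee_rot: [[-0.292, 0.956, 0.0], [0.956, 0.292, 0.0], [-0.0, 0.0, -1.0]]
contact_force: [0.3, 0.8, -0.1]
finger_gap: 85.7
finger_force: 0.0
```

>>> carry_out:
  steps:
    - {"gripper": 1,"x": 0.05,"y": -0.06,"z": 0,"spin": -0.2}
    - {"gripper": 1,"x": 0.1,"y": -0.12,"z": 0,"spin": -0.4}
    - {"gripper": 1,"x": 0.15,"y": -0.18,"z": 0,"spin": -0.6}
    - {"gripper": 1,"x": 0.2,"y": -0.27,"z": 0,"spin": -0.6}
    - {"gripper": 1,"x": 0.2,"y": -0.27,"z": 0,"spin": -0.6}

```text
t: 1.4
position: [487.9, 111.1, 198.5]
ee_rot: [[0.002, 1.0, -0.0], [1.0, -0.002, -0.001], [-0.001, -0.0, -1.0]]
contact_force: [0.3, 0.1, 0.1]
finger_gap: 85.3
finger_force: 0.0
```

```bash
python3 - <<'E'
from h import *
s=state();print(s['t'],s['position'],s['ee_rot'][:,1])
grab('wrist','w1.png')
np.save('w1.npy',cams.camera_params('wrist')['cam_to_world'])
E
```

```text
1.4 [487.92735152 111.11047253 198.48634892] [ 9.99998401e-01 -1.76956334e-03 -2.60039919e-04]
```

View pics/w1.png

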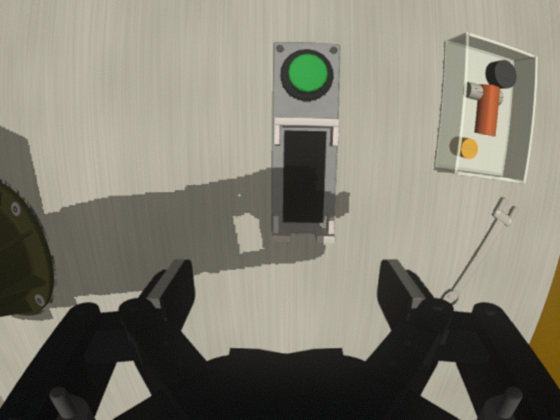

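The wrist view shows the station: block corners at (275,43) and (339,45), black floor (281–329,129–224), plunger (308,73), and posts at about (282,238) and (327,239).

```bash
python3 - <<'E'
from h import *
im=cv2.imread('pics/w1.png');P=cams.camera_params('wrist');P['cam_to_world']=np.load('w1.npy')
f=lambda u,v,z:onz(P,'wrist',u,v,z).round(1)
for n,u,v,z in [('tl',275,43,20),('tr',339,45,20),('bl',272,238,20),('br',333,240,20)]:print(n,f(u,v,z))
hsv=cv2.cvtColor(im,cv2.COLOR_BGR2HSV)
m=cv2.inRange(hsv,(50,120,60),(80,255,255));M=cv2.moments(m,True);print('plg',M['m00'],[f(M['m10']/M['m00'],M['m01']/M['m00'],z) for z in(35,40,45)])
ys,xs=np.nonzero(m);print(f(xs.min(),ys.mean(),40),f(xs.max(),ys.mean(),40),f(xs.mean(),ys.min(),40),f(xs.mean(),ys.max(),40))
m=cv2.inRange(im,(0,0,0),(45,45,45));k=np.zeros_like(m);k[123:233,276:335]=m[123:233,276:335]
c=max(cv2.findContours(k,0,2)[0],key=cv2.contourArea)
a=cv2.approxPolyDP(c,4,True)[:,0];print('floor')
for p in a:print(p,f(*p,20))
# top cam block
t=cv2.imread('pics/top.png');T=cams.camera_params('top')
for p in [(221.5,216),(221.5,241),(298.5,241),(298.5,216)]:print('top blk',onz(T,'top',*p,20).round(1))
# side plunger triangulation w/ wrist
sd=cv2.cvtColor(cv2.imread('pics/side.png'),cv2.COLOR_BGR2HSV);S=cams.camera_params('side')
k=cv2.inRange(sd,(50,120,60),(80,255,255));k[:, :265]=0;k[:,305:]=0;Ms=cv2.moments(k,True)
o1,d1=ray(P,'wrist',M['m10']/M['m00'],M['m01']/M['m00']);o2,d2=ray(S,'side',Ms['m10']/Ms['m00'],Ms['m01']/Ms['m00'])
s=np.linalg.lstsq(np.c_[d1,-d2],o2-o1,rcond=None)[0];print('tri',o1+s[0]*d1,o2+s[1]*d2)
E
```

```text
tl [475.3 263.4  20. ]
tr [544.1 262.6  20. ]
bl [470.6  43.8  20. ]
br [542.1  41.   20. ]
plg 1176.0 [array([508.9, 228.3,  35. ]), array([508.5, 227.6,  40. ]), array([508.2, 226.9,  45. ])]
[489.  227.4  40. ] [528.4 228.1  40. ] [508.6 247.1  40. ] [508.6 208.4  40. ]
floor
[286 132] [487.  165.3  20. ]
[283 220] [483.5  65.9  20. ]
[321 221] [527.1  64.6  20. ]
[324 133] [528.1 164.5  20. ]
top blk [544.2 267.   20. ]
top blk [472.6 266.1  20. ]
top blk [470.1  47.9  20. ]
top blk [541.6  47.   20. ]
tri [508.6540198  227.78742135  38.3613348 ] [510.43922353 228.06314835  38.51601035]
```

>>> carry_out:
  steps:
    - {"gripper": 1,"x": -0.01,"y": -0.07,"z": 0,"spin": -0.2}
    - {"gripper": 1,"x": -0.02,"y": -0.14,"z": 0,"spin": -0.4}
    - {"gripper": 1,"x": -0.03,"y": -0.2,"z": 0,"spin": -0.6}
    - {"gripper": 1,"x": -0.03,"y": -0.25,"z": 0,"spin": -0.8}
    - {"gripper": 1,"x": -0.04,"y": -0.3,"z": 0,"spin": -1}

```text
t: 1.87
position: [465.8, -35.4, 198.9]
ee_rot: [[0.482, 0.876, 0.0], [0.876, -0.482, 0.0], [0.0, -0.0, -1.0]]
contact_force: [-0.0, 0.5, 0.4]
finger_gap: 85.6
finger_force: 0.0
```

>>> carry_out:
  steps:
    - {"gripper": 1,"x": -0.01,"y": -0.07,"z": 0,"spin": -0.2}
    - {"gripper": 1,"x": -0.02,"y": -0.14,"z": 0,"spin": -0.4}
    - {"gripper": 1,"x": -0.03,"y": -0.2,"z": 0,"spin": -0.6}
    - {"gripper": 1,"x": -0.03,"y": -0.25,"z": 0,"spin": -0.8}
    - {"gripper": 1,"x": -0.04,"y": -0.3,"z": 0,"spin": -1}

```text
t: 2.28
position: [446.0, -185.4, 198.9]
ee_rot: [[0.843, 0.538, 0.0], [0.538, -0.843, 0.0], [0.0, -0.0, -1.0]]
contact_force: [0.5, -0.2, 0.1]
finger_gap: 85.6
finger_force: 0.0
```

>>> carry_out:
  steps:
    - {"gripper": 1,"x": -0.01,"y": -0.07,"z": 0,"spin": -0.2}
    - {"gripper": 1,"x": -0.02,"y": -0.14,"z": 0,"spin": -0.43}
    - {"gripper": 1,"x": -0.02,"y": -0.2,"z": 0,"spin": -0.43}
    - {"gripper": 1,"x": -0.02,"y": -0.2,"z": 0,"spin": -0.43}
    - {"gripper": 1,"x": -0.02,"y": -0.2,"z": 0,"spin": -0.43}

```text
t: 2.7
position: [435.9, -284.9, 198.4]
ee_rot: [[0.937, 0.349, -0.001], [0.349, -0.937, 0.001], [-0.0, -0.001, -1.0]]
contact_force: [0.6, 1.7, 0.5]
finger_gap: 85.5
finger_force: 0.0
```

```bash
python3 - <<'E'
from h import *
s=state();print(s['t'],s['position'],s['q'].round(1),s['ee_rot'][:,1])
grab('wrist','w2.png')
np.save('w2.npy',cams.camera_params('wrist')['cam_to_world'])
E
```

```text
2.7 [ 435.89999025 -284.91470761  198.39555871] [-37.2  13.5  91.9   0.   74.7  32.3] [ 0.34923043 -0.9370364  -0.00094804]
```

View pics/w2.png

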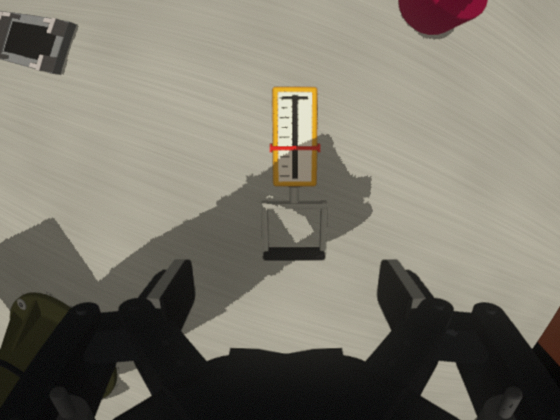

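The gauge is upright and centred in view: body corners (273,87), (317,87), (316,186), (273,186), pointer cross line near row 98, red mark at row 148, bar at (294,254).

```bash
python3 - <<'E'
from h import *
im=cv2.imread('pics/w2.png');P=cams.camera_params('wrist');P['cam_to_world']=np.load('w2.npy')
f=lambda u,v,z:onz(P,'wrist',u,v,z)
hsv=cv2.cvtColor(im,cv2.COLOR_BGR2HSV)
m=cv2.inRange(hsv,(15,120,60),(40,255,255));k=np.zeros_like(m);k[75:195,260:330]=m[75:195,260:330]
r=cv2.minAreaRect(cv2.findNonZero(k));print(r)
c=np.array([f(*p,42) for p in cv2.boxPoints(r)]);
e=sorted([c[1]-c[0],c[2]-c[1]],key=np.linalg.norm);print('dims',[np.linalg.norm(v) for v in e])
ax=e[1]/np.linalg.norm(e[1]);ax=ax if ax[0]>0 else -ax
ctr=f(*r[0],42);print('ctr',ctr,'yaw',np.degrees(np.arctan2(ax[1],ax[0])))
m=cv2.inRange(hsv,(0,120,80),(10,255,255))|cv2.inRange(hsv,(172,120,80),(180,255,255));k=np.zeros_like(m);k[130:165,260:330]=m[130:165,260:330]
ys,xs=np.nonzero(k);print('mark px',xs.mean(),ys.mean(),[(f(xs.mean(),ys.mean(),z)-ctr)@ax for z in(42,44,46)])
g=im[85:125,275:315].max(2);sub=g[:,5:32];print('rows',[(85+i,int(v)) for i,v in enumerate(np.r_[g[:,9:15],][:].mean(1)) if i<25])
for v in(96,97,98,99,100):print(v,(f(295,v,42)-ctr)@ax)
b=cv2.inRange(im,(0,0,0),(40,40,40));k=np.zeros_like(b);k[244:262,258:332]=b[244:262,258:332];ys,xs=np.nonzero(k);q=f(xs.mean(),ys.mean(),29);print('bar',q,(q-ctr)@ax)
E
```

```text
((293.9999694824219, 136.49998474121094), (43.99999237060547, 98.99998474121094), 0.0)
dims [np.float64(44.06754366645699), np.float64(102.0449271085853)]
ctr [ 485.67873903 -274.91956425   42.        ] yaw 20.24263117747643
mark px 294.4429824561403 147.5438596491228 [np.float64(-11.3127755196249), np.float64(-11.127915277500414), np.float64(-10.943055035375872)]
rows [(85, 166), (86, 167), (87, 197), (88, 222), (89, 228), (90, 226), (91, 220), (92, 222), (93, 229), (94, 232), (95, 219), (96, 130), (97, 60), (98, 92), (99, 176), (100, 225), (101, 230), (102, 229), (103, 228), (104, 229), (105, 229), (106, 216), (107, 190), (108, 203), (109, 225)]
96 41.32763195524686
97 40.304493832334046
98 39.281753667009006
99 38.25939188871481
100 37.237388955668784
bar [ 360.41450343 -321.34760128   29.        ] -133.59132895703272
```

>>> carry_out:
  steps:
    - {"gripper": 1,"x": 0.03,"y": 0.005,"z": -0.05,"spin": 0}
    - {"gripper": 1,"x": 0.07,"y": 0.01,"z": -0.12,"spin": 0}
    - {"gripper": 1,"x": 0.071,"y": 0.01,"z": -0.19,"spin": -0.006}
    - {"gripper": 1,"x": 0.071,"y": 0.01,"z": -0.25,"spin": -0.006}
    - {"gripper": 1,"x": 0.071,"y": 0.01,"z": -0.3,"spin": -0.006}

```text
t: 3.17
position: [471.5, -277.4, 46.7]
ee_rot: [[0.937, 0.35, -0.001], [0.35, -0.937, 0.001], [-0.001, -0.002, -1.0]]
contact_force: [0.0, -0.3, -0.5]
finger_gap: 85.0
finger_force: 0.0
```

>>> carry_out:
  steps:
    - {"gripper": 1,"x": 0,"y": 0,"z": -0.04,"spin": 0}
    - {"gripper": 1,"x": 0,"y": 0,"z": -0.08,"spin": 0}
    - {"gripper": 1,"x": 0,"y": 0,"z": -0.08,"spin": 0}
    - {"gripper": 0,"x": 0,"y": 0,"z": -0.08,"spin": 0}
    - {"gripper": -0.5,"x": 0,"y": 0,"z": -0.08,"spin": 0}

```text
t: 3.58
position: [472.4, -279.3, 10.3]
ee_rot: [[0.937, 0.348, 0.001], [0.348, -0.937, -0.001], [0.001, 0.001, -1.0]]
contact_force: [0.3, -0.2, 0.6]
finger_gap: 63.8
finger_force: 0.0
```

>>> carry_out:
  steps:
    - {"gripper": -1,"x": 0,"y": 0,"z": 0,"spin": 0}
    - {"gripper": -1,"x": 0,"y": 0,"z": 0,"spin": 0}
    - {"gripper": -1,"x": 0,"y": 0,"z": 0,"spin": 0}
    - {"gripper": -1,"x": 0,"y": 0,"z": 0,"spin": 0}
    - {"gripper": -1,"x": 0,"y": 0,"z": 0,"spin": 0}

```text
t: 4.0
position: [471.9, -279.9, 9.7]
ee_rot: [[0.938, 0.347, 0.001], [0.347, -0.938, -0.001], [0.001, 0.001, -1.0]]
contact_force: [-0.6, 1.1, 4.5]
finger_gap: 0.2
finger_force: 2.3
```

```bash
python3 - <<'E'
from h import *
print(state()['finger_gap'],state()['finger_force'])
a,_=grab('wrist','w3.png');b,_=grab('side')
cv2.imwrite('pics/c3.png',np.hstack([cv2.resize(a,(400,300)),cv2.resize(b[120:240,220:380],(400,300))])[:,:,::-1])
E
```

```text
0.2140899345248369 2.265729121863842
```

View pics/c3.png

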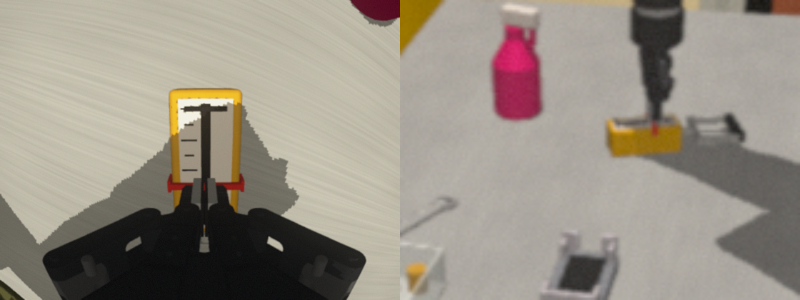

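The wrist view shows the fingers shut around (205,180), over the gauge's scale, although the TCP reads z=10. That contradicts the 42 mm body height, so I'm checking it by projection.

```bash
python3 - <<'E'
from h import *
s=state();P=cams.camera_params('wrist');K=P['intrinsics'];T=P['cam_to_world']
def proj(w):
    p=np.linalg.inv(T)@np.r_[w,1];p=p[:3]*[1,-1,-1];th=np.arccos(p[2]/np.linalg.norm(p));q=p[:2]/np.hypot(*p[:2])*th
    return [K[0,0]*q[0]+K[0,2],K[1,1]*q[1]+K[1,2]]
print('TCP px',proj(s['position']),'at42',proj(s['position']+[0,0,32]))
im=cv2.imread('pics/w3.png');hsv=cv2.cvtColor(im,cv2.COLOR_BGR2HSV)
f=lambda u,v,z:onz(P,'wrist',u,v,z)
m=cv2.inRange(hsv,(15,120,60),(40,255,255));k=m*0;k[110:300,200:370]=m[110:300,200:370]
x,y,w,h=cv2.boundingRect(k);print(x,y,w,h)
for z in(30,42,55):print(z,f(x,y+30,z).round(1),f(x+w,y+30,z).round(1),np.linalg.norm(f(x,y+30,z)-f(x+w,y+30,z)))
print(s['contact_force'],s['ft_torque'],s['q'].round(2))
cv2.imwrite('pics/c4.png',cv2.resize(im[120:300,200:380],None,fx=3,fy=3))
E
```

```text
TCP px [np.float64(284.89202814341445), np.float64(239.80359306227365)] at42 [np.float64(284.8718727229119), np.float64(263.8754000005546)]
237 124 102 174
30 [ 512.5 -240.5   30. ] [ 529.6 -286.4   30. ] 48.913331432285574
42 [ 514.4 -241.7   42. ] [ 530.1 -284.    42. ] 45.11339385781211
55 [ 516.4 -243.    55. ] [ 530.7 -281.5   55. ] 40.99679481879923
[-0.35401499  1.45609967  7.65829088] [0.16982215 0.12285233 0.03194054] [-34.51  30.21  96.61   0.    53.11  35.17]
```

View pics/c4.png

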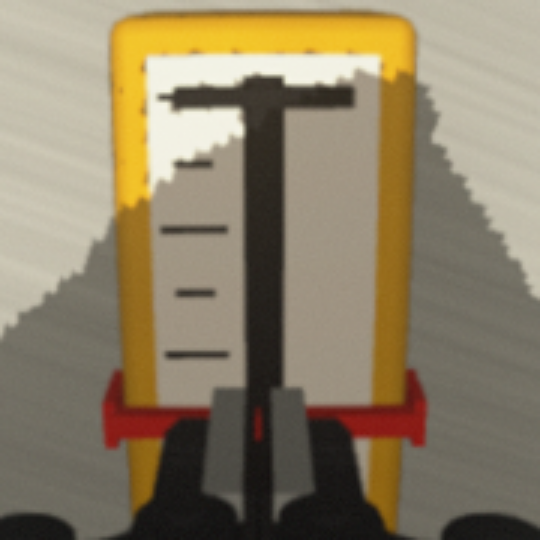

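```bash
python3 - <<'E'
from h import *
P=cams.camera_params('wrist');K=P['intrinsics'];T=np.load('w2.npy')
R=np.array([[.937,.349,0],[.349,-.937,0],[0,0,-1]]);t=np.array([435.9,-284.9,198.4])
def proj(w):
    p=np.linalg.inv(T)@np.r_[w,1];p=p[:3]*[1,-1,-1];th=np.arccos(p[2]/np.linalg.norm(p));q=p[:2]/np.hypot(*p[:2])*th
    return [round(K[0,0]*q[0]+K[0,2]),round(K[1,1]*q[1]+K[1,2])]
for dz in(0,-13,-25,-45):print(dz,[proj(t+R@[x,y,dz]) for x in(11,-11) for y in(43,-43)])
s=state();print(s['t'],s['position'],s['contact_force'],s['finger_gap'],s['finger_force'])
E
```

```text
0 [[361, 222], [212, 222], [358, 257], [214, 257]]
-13 [[366, 230], [207, 230], [362, 267], [210, 266]]
-25 [[371, 238], [201, 238], [367, 276], [205, 276]]
-45 [[382, 254], [191, 254], [377, 296], [196, 295]]
4.1 [ 471.9628931  -280.00238713    9.68912847] [-0.35401499  1.45609967  7.65829088] -0.03238722176678488 3.4148057180573232
```

The open tips in w2 project about 45 mm above the reported TCP, where 13 mm is expected. The shut tips, reported at z=10, are resting on the gauge's 42 mm top with 7.6 N. Two independent signs therefore agree that the real fingertips sit about 32 mm above the reported TCP. I'll lift, open, and descend 32 mm lower, slowly.

>>> carry_out:
  steps:
    - {"gripper": -1,"x": 0,"y": 0,"z": 0.03,"spin": 0}
    - {"gripper": -1,"x": 0,"y": 0,"z": 0.06,"spin": 0}
    - {"gripper": 1,"x": 0,"y": 0,"z": 0.06,"spin": 0}
    - {"gripper": 1,"x": 0,"y": 0,"z": 0.06,"spin": 0}
    - {"gripper": 1,"x": 0,"y": 0,"z": 0.06,"spin": 0}

```text
t: 4.52
position: [471.3, -279.6, 38.2]
ee_rot: [[0.938, 0.347, -0.001], [0.347, -0.938, 0.0], [-0.0, -0.001, -1.0]]
contact_force: [0.2, -0.1, 0.6]
finger_gap: 35.8
finger_force: 0.0
```

>>> carry_out:
  steps:
    - {"gripper": 1,"x": 0,"y": 0,"z": 0,"spin": 0}
    - {"gripper": 1,"x": 0,"y": 0,"z": 0,"spin": 0}
    - {"gripper": 1,"x": 0,"y": 0,"z": 0,"spin": 0}
    - {"gripper": 1,"x": 0,"y": 0,"z": -0.03,"spin": 0}
    - {"gripper": 1,"x": 0,"y": 0,"z": -0.06,"spin": 0}

```text
t: 4.93
position: [471.9, -280.0, 8.8]
ee_rot: [[0.938, 0.347, 0.001], [0.347, -0.938, -0.001], [0.001, 0.001, -1.0]]
contact_force: [0.1, 0.1, -0.2]
finger_gap: 85.2
finger_force: 0.0
```

>>> carry_out:
  steps:
    - {"gripper": 1,"x": 0,"y": 0,"z": -0.02,"spin": 0}
    - {"gripper": 1,"x": 0,"y": 0,"z": -0.035,"spin": 0}
    - {"gripper": 1,"x": 0,"y": 0,"z": -0.05,"spin": 0}
    - {"gripper": 1,"x": 0,"y": 0,"z": -0.06,"spin": 0}
    - {"gripper": 1,"x": 0,"y": 0,"z": -0.064,"spin": 0}

```text
t: 5.35
position: [471.4, -279.6, -23.8]
ee_rot: [[0.938, 0.347, -0.001], [0.347, -0.938, 0.0], [-0.0, -0.001, -1.0]]
contact_force: [-0.4, 0.1, 0.4]
finger_gap: 85.3
finger_force: 0.0
```

Now at -24 with no contact, which confirms the offset. Closing.

>>> carry_out:
  steps:
    - {"gripper": 0.3,"x": 0,"y": 0,"z": 0,"spin": 0}
    - {"gripper": 0.1,"x": 0,"y": 0,"z": 0,"spin": 0}
    - {"gripper": -1,"x": 0,"y": 0,"z": 0,"spin": 0}
    - {"gripper": -1,"x": 0,"y": 0,"z": 0,"spin": 0}
    - {"gripper": -1,"x": 0,"y": 0,"z": 0,"spin": 0}

```text
t: 5.77
position: [472.0, -280.1, -22.3]
ee_rot: [[0.938, 0.347, 0.001], [0.347, -0.938, -0.001], [0.001, 0.001, -1.0]]
contact_force: [-0.0, -0.2, 5.4]
finger_gap: 45.3
finger_force: 62.7
```

>>> carry_out:
  steps:
    - {"gripper": -1,"x": 0,"y": 0,"z": 0,"spin": 0}
    - {"gripper": -1,"x": 0,"y": 0,"z": 0,"spin": 0}
    - {"gripper": -1,"x": 0,"y": 0,"z": 0,"spin": 0}
    - {"gripper": -1,"x": 0,"y": 0,"z": 0.01,"spin": 0}
    - {"gripper": -1,"x": 0,"y": 0,"z": 0.02,"spin": 0}

```text
t: 6.18
position: [471.2, -279.5, -13.1]
ee_rot: [[0.938, 0.347, -0.001], [0.347, -0.938, 0.001], [-0.001, -0.001, -1.0]]
contact_force: [0.3, -0.4, -4.9]
finger_gap: 45.1
finger_force: 62.0
```

>>> carry_out:
  steps:
    - {"gripper": -1,"x": 0,"y": 0,"z": 0.04,"spin": 0}
    - {"gripper": -1,"x": 0,"y": 0,"z": 0.08,"spin": 0}
    - {"gripper": -1,"x": 0,"y": 0,"z": 0.12,"spin": 0}
    - {"gripper": -1,"x": 0,"y": 0,"z": 0.16,"spin": 0}
    - {"gripper": -1,"x": 0,"y": 0,"z": 0.18,"spin": 0}

```text
t: 6.6
position: [472.1, -280.1, 79.4]
ee_rot: [[0.938, 0.347, 0.002], [0.347, -0.938, -0.001], [0.001, 0.002, -1.0]]
contact_force: [0.4, -1.0, -3.7]
finger_gap: 45.0
finger_force: 63.1
```

>>> carry_out:
  steps:
    - {"gripper": -1,"x": 0.005,"y": 0.04,"z": 0,"spin": 0.1}
    - {"gripper": -1,"x": 0.01,"y": 0.09,"z": 0,"spin": 0.25}
    - {"gripper": -1,"x": 0.015,"y": 0.14,"z": 0,"spin": 0.4}
    - {"gripper": -1,"x": 0.02,"y": 0.19,"z": 0,"spin": 0.6}
    - {"gripper": -1,"x": 0.024,"y": 0.25,"z": 0,"spin": 0.8}

```text
t: 7.02
position: [483.2, -154.0, 76.6]
ee_rot: [[0.726, 0.688, -0.0], [0.688, -0.726, 0.0], [-0.0, -0.0, -1.0]]
contact_force: [1.4, -0.2, -3.9]
finger_gap: 45.0
finger_force: 63.0
```

>>> carry_out:
  steps:
    - {"gripper": -1,"x": 0.005,"y": 0.06,"z": 0,"spin": 0.2}
    - {"gripper": -1,"x": 0.01,"y": 0.12,"z": 0,"spin": 0.4}
    - {"gripper": -1,"x": 0.015,"y": 0.17,"z": 0,"spin": 0.55}
    - {"gripper": -1,"x": 0.02,"y": 0.22,"z": 0,"spin": 0.7}
    - {"gripper": -1,"x": 0.024,"y": 0.27,"z": 0,"spin": 0.8}

```text
t: 7.43
position: [495.2, -18.4, 76.6]
ee_rot: [[0.4, 0.916, -0.001], [0.916, -0.4, 0.0], [-0.0, -0.001, -1.0]]
contact_force: [0.3, -0.4, -4.7]
finger_gap: 45.0
finger_force: 63.0
```

>>> carry_out:
  steps:
    - {"gripper": -1,"x": 0.005,"y": 0.06,"z": 0,"spin": 0.2}
    - {"gripper": -1,"x": 0.01,"y": 0.12,"z": 0,"spin": 0.4}
    - {"gripper": -1,"x": 0.015,"y": 0.17,"z": 0,"spin": 0.6}
    - {"gripper": -1,"x": 0.02,"y": 0.21,"z": 0,"spin": 0.75}
    - {"gripper": -1,"x": 0.023,"y": 0.24,"z": 0,"spin": 0.808}

```text
t: 7.85
position: [506.7, 102.0, 76.5]
ee_rot: [[0.006, 1.0, -0.001], [1.0, -0.006, 0.0], [0.0, -0.001, -1.0]]
contact_force: [0.3, -0.4, -5.3]
finger_gap: 45.2
finger_force: 63.0
```

>>> carry_out:
  steps:
    - {"gripper": -1,"x": 0,"y": 0,"z": -0.03,"spin": 0}
    - {"gripper": -1,"x": 0,"y": 0,"z": -0.04,"spin": 0}
    - {"gripper": -1,"x": 0,"y": 0,"z": -0.04,"spin": 0}
    - {"gripper": -1,"x": 0,"y": 0,"z": -0.04,"spin": 0}
    - {"gripper": -1,"x": 0,"y": 0,"z": -0.04,"spin": 0}

```text
t: 8.27
position: [507.2, 99.8, 57.3]
ee_rot: [[0.013, 1.0, 0.0], [1.0, -0.013, -0.0], [0.0, 0.0, -1.0]]
contact_force: [0.8, 0.3, -4.4]
finger_gap: 45.2
finger_force: 62.8
```

```bash
python3 - <<'E'
from h import *
s=state();print(s['t'],s['position'],np.degrees(np.arctan2(s['ee_rot'][1,0],s['ee_rot'][0,0])),s['finger_gap'])
grab('wrist','w5.png')
np.save('w5.npy',cams.camera_params('wrist')['cam_to_world'])
E
```

```text
8.2667 [507.24238288  99.79629483  57.29844471] 89.26074488680209 45.16707631749586
```

View pics/w5.png

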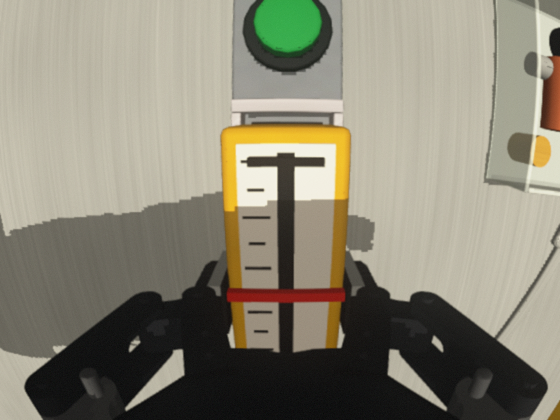

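The gauge hangs straight over the cradle: body edges at columns 222–350, front edge at row 126, closed end of the station at row ~104, plunger at (288,23).

```bash
python3 - <<'E'
from h import *
im=cv2.imread('pics/w5.png');P=cams.camera_params('wrist');P['cam_to_world']=np.load('w5.npy')
f=lambda u,v,z:onz(P,'wrist',u,v,z)
hsv=cv2.cvtColor(im,cv2.COLOR_BGR2HSV)
m=cv2.inRange(hsv,(15,120,60),(40,255,255))
for v in(145,200,250):
    xs=np.nonzero(m[v,200:370])[0]+200;a,b=f(xs.min(),v,123),f(xs.max()+1,v,123);print(v,xs.min(),xs.max(),((a+b)/2).round(1),np.linalg.norm(a-b).round(1))
ys=np.nonzero(m[:,288])[0];print('front',ys[ys>100].min(),[f(288,ys[ys>100].min(),z).round(1) for z in(121,123)])
g=cv2.inRange(hsv,(50,120,60),(80,255,255));ys,xs=np.nonzero(g);x0,x1=xs.min(),xs.max();yr=ys[xs==x0].mean();print('plunger x',(f(x0,yr,38)+f(x1,yr,38))/2,np.linalg.norm(f(x0,yr,38)-f(x1,yr,38)),'low edge',f(xs[ys==ys.max()].mean(),ys.max(),38))
for v in(60,85,94):print('block',v,[f(u,v,20).round(1) for u in(233.5,342.5)])
print('end wall rows',[f(288,v,42).round(1) for v in(100,111)])
E
```

```text
145 221 350 [507.2 160.3 123. ] 44.1
200 223 347 [506.8 141.  123. ] 43.9
250 226 345 [506.8 122.  123. ] 44.3
front 124 [array([508., 167., 121.]), array([508. , 167.1, 123. ])]
plunger x [508.79111157 228.38459381  38.        ] 40.2655402784452 low edge [507.92574601 206.4249839   38.        ]
block 60 [array([474.1, 208.4,  20. ]), array([544.5, 207.7,  20. ])]
block 85 [array([473.9, 191.6,  20. ]), array([544.3, 190.9,  20. ])]
block 94 [array([473.8, 185.7,  20. ]), array([544.3, 184.9,  20. ])]
end wall rows [array([508.7, 179.5,  42. ]), array([508.7, 173.1,  42. ])]
```

>>> carry_out:
  steps:
    - {"gripper": -1,"x": 0.0014,"y": 0,"z": -0.03,"spin": 0}
    - {"gripper": -1,"x": 0.0014,"y": 0,"z": -0.06,"spin": 0}
    - {"gripper": -1,"x": 0.0014,"y": 0,"z": -0.09,"spin": 0}
    - {"gripper": -1,"x": 0.0014,"y": 0,"z": -0.112,"spin": 0}
    - {"gripper": -1,"x": 0.0014,"y": 0,"z": -0.116,"spin": 0}

```text
t: 8.73
position: [507.2, 99.9, -2.2]
ee_rot: [[0.012, 1.0, -0.002], [1.0, -0.012, -0.0], [-0.0, -0.002, -1.0]]
contact_force: [-2.7, -0.3, -2.5]
finger_gap: 45.6
finger_force: 63.3
```

>>> carry_out:
  steps:
    - {"gripper": -1,"x": 0,"y": 0,"z": -0.001,"spin": 0}
    - {"gripper": -1,"x": 0,"y": 0,"z": -0.002,"spin": 0}
    - {"gripper": -1,"x": 0,"y": 0,"z": -0.003,"spin": 0}
    - {"gripper": -1,"x": 0,"y": 0,"z": -0.004,"spin": 0}
    - {"gripper": -1,"x": 0,"y": 0,"z": -0.005,"spin": 0}

```text
t: 9.15
position: [508.2, 100.3, -2.3]
ee_rot: [[0.012, 1.0, 0.001], [1.0, -0.012, 0.0], [0.0, 0.001, -1.0]]
contact_force: [-8.3, -2.2, 17.5]
finger_gap: 45.4
finger_force: 65.7
```

Seated: 17.5 N upward at the expected height. Releasing and lifting.

>>> carry_out:
  steps:
    - {"gripper": 0.3,"x": 0,"y": 0,"z": 0.003,"spin": 0}
    - {"gripper": 1,"x": 0,"y": 0,"z": 0.003,"spin": 0}
    - {"gripper": 1,"x": 0,"y": 0,"z": 0.003,"spin": 0}
    - {"gripper": 1,"x": 0,"y": 0,"z": 0.003,"spin": 0}
    - {"gripper": 1,"x": 0,"y": 0,"z": 0.003,"spin": 0}

```text
t: 9.57
position: [507.9, 100.2, -2.0]
ee_rot: [[0.012, 1.0, 0.0], [1.0, -0.012, 0.0], [0.0, 0.0, -1.0]]
contact_force: [0.4, 0.5, 0.2]
finger_gap: 85.4
finger_force: 0.0
```

>>> carry_out:
  steps:
    - {"gripper": 1,"x": 0,"y": 0,"z": 0.04,"spin": 0}
    - {"gripper": 1,"x": 0,"y": 0,"z": 0.1,"spin": 0}
    - {"gripper": 1,"x": 0,"y": -0.02,"z": 0.16,"spin": 0}
    - {"gripper": 1,"x": 0,"y": -0.1,"z": 0.2,"spin": 0}
    - {"gripper": 1,"x": 0,"y": -0.16,"z": 0.22,"spin": 0}

```text
t: 9.98
position: [508.5, 19.7, 110.4]
ee_rot: [[0.01, 1.0, 0.003], [1.0, -0.01, -0.0], [-0.0, 0.003, -1.0]]
contact_force: [-0.0, 0.8, 0.1]
finger_gap: 85.5
finger_force: 0.0
```

>>> carry_out:
  steps:
    - {"gripper": 1,"x": 0,"y": 0,"z": 0,"spin": 0}
    - {"gripper": 1,"x": 0,"y": 0,"z": 0,"spin": 0}
    - {"gripper": 1,"x": 0,"y": 0,"z": 0,"spin": 0}
    - {"gripper": 1,"x": 0,"y": 0,"z": 0,"spin": 0}
    - {"gripper": 1,"x": 0,"y": 0,"z": 0,"spin": 0}

```text
t: 10.4
position: [507.5, 21.1, 107.3]
ee_rot: [[0.011, 1.0, -0.001], [1.0, -0.011, 0.0], [0.0, -0.001, -1.0]]
contact_force: [0.1, 0.3, -0.5]
finger_gap: 85.2
finger_force: 0.0
```

```bash
python3 - <<'E'
from h import *
s=state();print(s['t'],s['position'],np.degrees(np.arctan2(s['ee_rot'][1,0],s['ee_rot'][0,0])),s['finger_gap'])
grab('wrist','w6.png')
np.save('w6.npy',cams.camera_params('wrist')['cam_to_world'])
E
```

```text
10.4 [507.50090809  21.06941316 107.28380933] 89.3790154083866 85.22909805607044
```

View pics/w6.png

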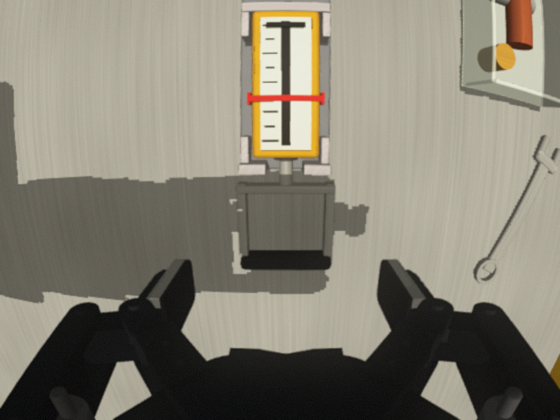

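The gauge lies in the cradle, body (252–322, 11–158), mark at row 98, handle outside the posts, bar at (286,259). Now measuring the play and the bar position.

```bash
python3 - <<'E'
from h import *
im=cv2.imread('pics/w6.png');P=cams.camera_params('wrist');P['cam_to_world']=np.load('w6.npy')
f=lambda u,v,z:onz(P,'wrist',u,v,z)
hsv=cv2.cvtColor(im,cv2.COLOR_BGR2HSV)
m=cv2.inRange(hsv,(15,120,60),(40,255,255));k=m*0;k[0:170,240:335]=m[0:170,240:335]
ys,xs=np.nonzero(k);print('yellow',xs.min(),xs.max(),ys.min(),ys.max())
a,b=f(287,ys.min(),62),f(287,ys.max()+1,62);print('ends',a,b,'ctr y',(a+b)[1]/2,'len',a[1]-b[1])
for v in(40,80,130):
    x=np.nonzero(k[v])[0];print('lat',v,((f(x.min(),v,62)+f(x.max()+1,v,62))/2).round(1))
r=cv2.inRange(hsv,(0,120,80),(10,255,255))|cv2.inRange(hsv,(172,120,80),(180,255,255));q=r*0;q[85:115,240:335]=r[85:115,240:335]
Y,X=np.nonzero(q);print('mark y',f(X.mean(),Y.mean(),63))
g=im[:,:,:].max(2)[15:40,298:304].mean(1);print('pointer row',15+np.average(np.arange(25),weights=np.clip(150-g,0,None)),);pr=15+np.average(np.arange(25),weights=np.clip(150-g,0,None));print(f(300,pr,62))
d=cv2.inRange(im,(0,0,0),(30,30,30))
col=im[235:285,286].max(1);print(list(zip(range(235,285),col.tolist())))
for v in(250,260,269):print('bar',v,[f(286,v,z).round(1) for z in(41,49)])
for v in(163,168,174):print('post',v,f(255,v,48).round(1))
E
```

```text
yellow 252 319 11 157
ends [508.94832953 165.21469968  62.        ] [507.93739437  62.89473662  62.        ] ctr y 114.05471814939781 len 102.31996306115383
lat 40 [508.1 144.3  62. ]
lat 80 [507.8 116.3  62. ]
lat 130 [507.1  82.2  62. ]
mark y [507.40089478 103.80597691  63.        ]
pointer row 24.348751534997955
[517.53937071 155.26364658  62.        ]
[(235, 101), (236, 98), (237, 102), (238, 101), (239, 100), (240, 101), (241, 102), (242, 98), (243, 99), (244, 100), (245, 101), (246, 102), (247, 100), (248, 102), (249, 94), (250, 52), (251, 27), (252, 27), (253, 29), (254, 26), (255, 27), (256, 28), (257, 30), (258, 30), (259, 29), (260, 32), (261, 29), (262, 31), (263, 29), (264, 29), (265, 33), (266, 33), (267, 29), (268, 33), (269, 52), (270, 82), (271, 101), (272, 106), (273, 107), (274, 104), (275, 103), (276, 105), (277, 105), (278, 107), (279, 107), (280, 106), (281, 105), (282, 104), (283, 106), (284, 106)]
bar 250 [array([506.5, -13.6,  41. ]), array([506.6, -10.1,  49. ])]
bar 260 [array([506.4, -22.5,  41. ]), array([506.5, -18.8,  49. ])]
bar 269 [array([506.4, -30.8,  41. ]), array([506.4, -26.7,  49. ])]
post 163 [484.7  57.8  48. ]
post 168 [484.6  54.1  48. ]
post 174 [484.4  49.7  48. ]
```

>>> carry_out:
  steps:
    - {"gripper": 1,"x": 0,"y": -0.02,"z": 0,"spin": 0.2}
    - {"gripper": 0.5,"x": 0,"y": -0.04,"z": 0,"spin": 0.4}
    - {"gripper": 0.18,"x": 0,"y": -0.06,"z": 0,"spin": 0.6}
    - {"gripper": 0.18,"x": -0.001,"y": -0.08,"z": 0,"spin": 0.8}
    - {"gripper": 0.18,"x": -0.002,"y": -0.087,"z": 0,"spin": 0.95}

```text
t: 10.87
position: [506.7, -23.7, 107.5]
ee_rot: [[-0.452, 0.892, -0.001], [0.892, 0.452, -0.0], [0.0, -0.001, -1.0]]
contact_force: [0.1, 0.6, -0.3]
finger_gap: 50.7
finger_force: 0.0
```

>>> carry_out:
  steps:
    - {"gripper": 0.18,"x": 0,"y": 0,"z": 0,"spin": 0.2}
    - {"gripper": 0.18,"x": 0,"y": 0,"z": 0,"spin": 0.4}
    - {"gripper": 0.18,"x": 0,"y": 0,"z": 0,"spin": 0.6}
    - {"gripper": 0.18,"x": 0,"y": 0,"z": 0,"spin": 0.8}
    - {"gripper": 0.18,"x": 0,"y": 0,"z": 0,"spin": 0.95}

```text
t: 11.28
position: [506.7, -22.7, 107.5]
ee_rot: [[-0.81, 0.586, -0.001], [0.586, 0.81, 0.0], [0.001, -0.0, -1.0]]
contact_force: [-0.2, 0.1, 0.2]
finger_gap: 50.0
finger_force: 0.0
```

>>> carry_out:
  steps:
    - {"gripper": 0.18,"x": 0,"y": 0,"z": 0,"spin": 0.2}
    - {"gripper": 0.18,"x": 0,"y": 0,"z": 0,"spin": 0.4}
    - {"gripper": 0.18,"x": 0,"y": 0,"z": 0,"spin": 0.6}
    - {"gripper": 0.18,"x": 0,"y": 0,"z": 0,"spin": 0.8}
    - {"gripper": 0.18,"x": 0,"y": 0,"z": 0,"spin": 0.95}

```text
t: 11.7
position: [506.7, -22.7, 107.5]
ee_rot: [[-0.989, 0.151, -0.001], [0.151, 0.989, 0.0], [0.001, -0.0, -1.0]]
contact_force: [0.3, -0.3, -0.9]
finger_gap: 50.5
finger_force: 0.0
```

>>> carry_out:
  steps:
    - {"gripper": 0.18,"x": 0,"y": 0,"z": 0,"spin": 0.2}
    - {"gripper": 0.18,"x": 0,"y": 0,"z": 0,"spin": 0.285}
    - {"gripper": 0.18,"x": 0,"y": 0,"z": 0,"spin": 0.285}
    - {"gripper": 0.18,"x": 0,"y": 0,"z": -0.05,"spin": 0.285}
    - {"gripper": 0.18,"x": 0,"y": 0,"z": -0.06,"spin": 0.285}

```text
t: 12.12
position: [505.6, -22.7, 75.3]
ee_rot: [[-1.0, 0.017, -0.003], [0.017, 1.0, 0.0], [0.003, 0.0, -1.0]]
contact_force: [-0.9, 0.1, -0.6]
finger_gap: 50.4
finger_force: 0.0
```

```bash
python3 - <<'E'
from h import *
s=state();print(s['t'],s['position'],np.degrees(np.arctan2(s['ee_rot'][1,0],s['ee_rot'][0,0])),s['finger_gap'],s['q'].round(1))
w,P=grab('wrist','w7.png')
np.save('w7.npy',P['cam_to_world'])
E
```

```text
12.1167 [505.55546448 -22.74626104  75.33984438] 179.05178747757648 50.3593734394136 [ -6.7  19.9 101.4   0.   58.9 -95.8]
```

View pics/w7.png

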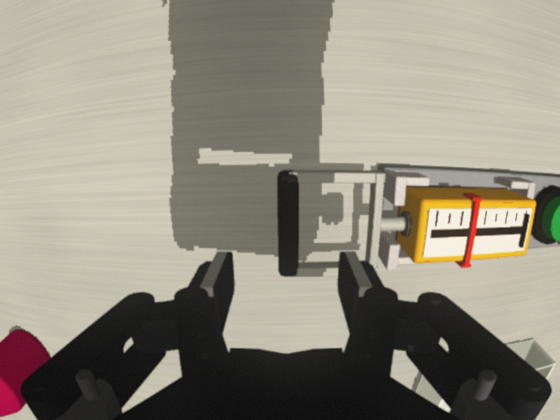

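The bar is centred between the fingers (column 288, tips at 233 and 340), and the pointer (525,230) and mark (470,230) are visible to this camera. Descending and gripping.

>>> carry_out:
  steps:
    - {"gripper": 0.18,"x": 0,"y": 0,"z": -0.04,"spin": 0}
    - {"gripper": 0.18,"x": 0,"y": 0,"z": -0.08,"spin": 0}
    - {"gripper": 0.18,"x": 0,"y": 0,"z": -0.12,"spin": 0}
    - {"gripper": 0.18,"x": 0,"y": 0,"z": -0.15,"spin": 0}
    - {"gripper": 0.18,"x": 0,"y": 0,"z": -0.17,"spin": 0}

```text
t: 12.58
position: [506.4, -23.1, -8.1]
ee_rot: [[-1.0, 0.016, -0.002], [0.016, 1.0, 0.0], [0.002, 0.0, -1.0]]
contact_force: [0.5, -0.2, 0.4]
finger_gap: 50.7
finger_force: 0.0
```

>>> carry_out:
  steps:
    - {"gripper": 0.18,"x": 0,"y": 0,"z": 0,"spin": 0}
    - {"gripper": -0.3,"x": 0,"y": 0,"z": 0,"spin": 0}
    - {"gripper": -0.5,"x": 0,"y": 0,"z": 0,"spin": 0}
    - {"gripper": -1,"x": 0,"y": 0,"z": 0,"spin": 0}
    - {"gripper": -1,"x": 0,"y": 0,"z": 0,"spin": 0}

```text
t: 13.0
position: [507.3, -23.2, -6.1]
ee_rot: [[-1.0, 0.015, 0.002], [0.015, 1.0, 0.0], [-0.002, 0.0, -1.0]]
contact_force: [0.1, 1.6, 3.2]
finger_gap: 12.8
finger_force: 60.8
```

```bash
cat >> h.py <<'E'
def gauge(fn):
    s=state();im,P=grab('wrist',fn);im=np.ascontiguousarray(im[:,:,::-1]);hsv=cv2.cvtColor(im,cv2.COLOR_BGR2HSV)
    f=lambda p,z:onz(P,'wrist',*p,z)
    r=cv2.inRange(hsv,(0,120,80),(8,255,255))|cv2.inRange(hsv,(174,120,80),(180,255,255));r[:,:380]=0
    c=max(cv2.findContours(r,0,2)[0],key=cv2.contourArea);mk=cv2.minAreaRect(c)
    y=cv2.inRange(hsv,(15,120,60),(40,255,255));y[:,:380]=0
    c=max(cv2.findContours(y,0,2)[0],key=cv2.contourArea);bx=cv2.boundingRect(c)
    print('t',s['t'],'pos',s['position'].round(1),'F',s['contact_force'].round(1),'gap',round(s['finger_gap'],1),'ff',round(s['finger_force'],1))
    print('mark',np.round(mk[0],1),f(mk[0],63).round(1),'yellow',bx)
    return im,P,f,mk,bx
E
python3 - <<'E'
from h import *
im,P,f,mk,bx=gauge('w8.png')
x0,y0,x1,y1=bx[0]-15,bx[1]-25,bx[0]+bx[2]+20,bx[1]+bx[3]+25
cv2.imwrite('pics/c8.png',cv2.resize(im[y0:y1,x0:x1],None,fx=4,fy=4)); print(x0,y0,x1,y1)
# pointer: dark rows profile along the scale: columns dark well off the mid-line
cy=int(bx[1]+bx[3]/2);print(cy)
for v in range(bx[1]+10,bx[1]+bx[3]-8,4):
    print(v,''.join('#' if p<70 else ('r' if q else '.') for p,q in zip(im[v,bx[0]:bx[0]+bx[2]].max(1),im[v,bx[0]:bx[0]+bx[2],2].astype(int)-im[v,bx[0]:bx[0]+bx[2],1]>60)))
E
```

```text
t 13.0 pos [507.3 -23.2  -6.1] F [0.1 1.6 3.2] gap 12.8 ff 60.8
mark [543.1 280.6] [504.3 100.3  63. ] yellow (440, 215, 120, 116)
425 190 580 356
273
225 ........................................................................................................................
229 .....................................................................................................rrrrrrrrrrrr.......
233 .....................................................................................................rrrrrrrrrrrrrrrrrrr
237 ............................................................................................................rrrrrrrrrrrr
241 .............................................................................................................r....rrrrrr
245 ..................................................................................................................rrrrrr
249 ......##........................................................................................................rrrrrrrr
253 ......#...............................................................
[... 1475 characters left out ...]
......................................................rrrrrrrrr............
305 ..................................................................................................rrrrrrrrr.............
309 .................................................................................................rrrrrrrr...............
313 ...............................................................................................rrrrrrrrr................
317 ............................................................................................rrrrrrrrrrr.................
321 ####.................................................................................rrrrrrrrrrrrrrrr...................
```

>>> carry_out:
  steps:
    - {"gripper": -1,"x": 0,"y": -0.01,"z": 0,"spin": 0}
    - {"gripper": -1,"x": 0,"y": -0.02,"z": 0,"spin": 0}
    - {"gripper": -1,"x": 0,"y": -0.03,"z": 0,"spin": 0}
    - {"gripper": -1,"x": 0,"y": -0.04,"z": 0,"spin": 0}
    - {"gripper": -1,"x": -0.001,"y": -0.05,"z": 0,"spin": 0}

```text
t: 13.47
position: [506.4, -48.7, -7.0]
ee_rot: [[-1.0, 0.016, 0.0], [0.016, 1.0, 0.0], [-0.0, 0.0, -1.0]]
contact_force: [0.5, 6.9, 4.4]
finger_gap: 12.9
finger_force: 61.1
```

>>> carry_out:
  steps:
    - {"gripper": -1,"x": 0,"y": -0.007,"z": 0,"spin": 0}
    - {"gripper": -1,"x": 0,"y": -0.014,"z": 0,"spin": 0}
    - {"gripper": -1,"x": 0,"y": -0.02,"z": 0,"spin": 0}
    - {"gripper": -1,"x": 0,"y": -0.026,"z": 0,"spin": 0}
    - {"gripper": -1,"x": 0,"y": -0.03,"z": 0,"spin": 0}

```text
t: 13.88
position: [506.1, -63.4, -7.1]
ee_rot: [[-1.0, 0.016, -0.0], [0.016, 1.0, 0.001], [0.0, 0.001, -1.0]]
contact_force: [-0.5, 8.9, 3.1]
finger_gap: 12.7
finger_force: 60.9
```

>>> carry_out:
  steps:
    - {"gripper": -1,"x": 0,"y": 0,"z": 0,"spin": 0}
    - {"gripper": -1,"x": 0,"y": 0,"z": 0,"spin": 0}
    - {"gripper": -1,"x": 0,"y": 0,"z": 0,"spin": 0}
    - {"gripper": -1,"x": 0,"y": 0,"z": 0,"spin": 0}
    - {"gripper": -1,"x": 0,"y": 0,"z": 0,"spin": 0}

```text
t: 14.3
position: [506.2, -63.2, -7.1]
ee_rot: [[-1.0, 0.016, -0.0], [0.016, 1.0, 0.001], [0.0, 0.001, -1.0]]
contact_force: [0.1, 8.3, 3.7]
finger_gap: 12.8
finger_force: 60.9
```

```bash
cat >> h.py <<'E'
def topm(fn):
    im,P=grab('top',fn);im=np.ascontiguousarray(im[:,:,::-1]);hsv=cv2.cvtColor(im,cv2.COLOR_BGR2HSV)
    f=lambda u,v,z:onz(P,'top',u,v,z)
    R=np.s_[212:244,240:310]
    r=cv2.inRange(hsv,(0,110,70),(9,255,255))|cv2.inRange(hsv,(172,110,70),(180,255,255));Y,X=np.nonzero(r[R])
    if len(X): print('top mark px',X.mean()+240,Y.mean()+212,len(X),f(X.mean()+240,Y.mean()+212,63).round(1))
    y=cv2.inRange(hsv,(15,110,80),(40,255,255));Y,X=np.nonzero(y[R])
    if len(X): print('yellow',X.min()+240,X.max()+240,Y.min()+212,Y.max()+212,'ends',f(X.min()+239.5,228,62)[1].round(1),f(X.max()+240.5,228,62)[1].round(1))
    return im,f
E
python3 - <<'E'
from h import *
im=cv2.imread('pics/w8.png');print(0)
try: gauge('w9.png')
except Exception as e: print('w',e)
im,f=topm('t9.png')
g=im[216:242,250:302].max(2)
for r in g: print(' '.join('%3d'%v for v in r))
E
```

```text
0
w max() iterable argument is empty
top mark px 279.55 226.4 40 [506.8  99.9  63. ]
yellow 257 294 218 234 ends 163.7 58.7
112 170 160 129 161 167 164 158 162 158 138 105 102 101 103  97 105 101 102 102 101 102 100 103  97 100 103 106 107 108 105 104 106 102  97  95  96  69 152 153 146 149 148 144 148 156 153 150 126 129 127 125
 74 158 152 115 167 165 168 166 163 170 134  63 108 114 110 109 108 107 108 109 112 110 108 112 106 108 111 112 116 160 160 140 108 110 105 108 106  72 177 174 169 163 161 161 166 165 151 130 128 129 126 128
 74 162 154 117  56  49  50  37  86 104 106 110 119 117 115 116 112 115 117 112 115 108 104 101 102 101 107 103 104 119 146  71  98 102  98  95  99  93  64  67  71  71  70  71  48 156 154 132  72 129 130 128
 73 158 152 112  58 111 111 113 184 182 183 182 186 184 180 178 181 178 180 183 179 180 180 179 181 179 178 178 180 136 154 182 181 180 180 181 183 179 181 181 179 180 181 185 155 159 153 129  71 129 129 131
 75 150 151 113  55 113  69  76 180 121 151 152 153 156 157 158 154 172 173 175 175 176 172 180 174 172 173 173 175 136 150 177 177 176 172 172 
[... 3731 characters left out ...]
 109 111 111 107 101 163 165 163 166 165 161 116 164 158 125  76 132 129 132
 91  60  53  55  59  54  56  52  61  63  59  55 110 113 110 113 109 110 112 113 107 110 105 109 107 110 112 106 105 107 107 110 108 106 106 109 112  94  92  95  90  82  82  85  84 132 129 106  76 131 130 127
108 106 111 111 111 107 107 109 112 109 114 111 111 106 110 114 110 107 111 108 107 111 111 112 111 107 110 113 109 114 113 110 112 113 111 109 112 112  95  96  96  95  94  95  95  71  57  54  71 133 129 133
 54  44  46  41  42  45  44  47  44  44  42  44  42  42  45  45  46  44  42  37  37  40  37  33  41  41  41  41  37  44  48  44  47  42  48  43  48  45  47  48  49  51  53  45  53  50  53  43  75 133 134 130
```

The top view's numbers put the pointer at column 274 and the mark at 279.5, so 15 mm remain. The force agrees: 8.5 N means 36 mm drawn. Drawing 14.5 mm more, gently.

>>> carry_out:
  steps:
    - {"gripper": -1,"x": 0,"y": -0.006,"z": 0,"spin": 0}
    - {"gripper": -1,"x": 0,"y": -0.012,"z": 0,"spin": 0}
    - {"gripper": -1,"x": 0,"y": -0.018,"z": 0,"spin": 0}
    - {"gripper": -1,"x": 0,"y": -0.023,"z": 0,"spin": 0}
    - {"gripper": -1,"x": 0,"y": -0.027,"z": 0,"spin": 0}

```text
t: 14.82
position: [505.9, -76.5, -7.3]
ee_rot: [[-1.0, 0.016, -0.001], [0.016, 1.0, 0.001], [0.001, 0.001, -1.0]]
contact_force: [-0.2, 11.5, 3.1]
finger_gap: 13.0
finger_force: 60.9
```

>>> carry_out:
  steps:
    - {"gripper": -1,"x": 0,"y": -0.001,"z": 0,"spin": 0}
    - {"gripper": -1,"x": 0,"y": -0.002,"z": 0,"spin": 0}
    - {"gripper": -1,"x": 0,"y": -0.002,"z": 0,"spin": 0}
    - {"gripper": -1,"x": 0,"y": -0.002,"z": 0,"spin": 0}
    - {"gripper": -1,"x": 0,"y": -0.002,"z": 0,"spin": 0}

```text
t: 15.23
position: [505.9, -77.3, -7.3]
ee_rot: [[-1.0, 0.016, -0.001], [0.016, 1.0, 0.001], [0.001, 0.001, -1.0]]
contact_force: [0.6, 11.3, 2.6]
finger_gap: 13.1
finger_force: 60.9
```

```bash
python3 - <<'E'
from h import *
print(state()['position'],state()['contact_force'])
im,f=topm('t10.png')
for r in im[221:236,272:288]: print(' '.join('%3d,%3d'%(v[2],v[1]) for v in r))
E
```

```text
[505.94621233 -77.32423907  -7.27045429] [ 0.61873389 11.34868114  2.60423756]
top mark px 279.56410256410254 226.56410256410257 39 [506.3  99.9  63. ]
yellow 257 294 218 234 ends 163.7 58.7
174,178 175,179 173,177 171,178 173,178 176,182 172,186 157, 61 154, 25 172,178 171,180 170,175 175,178 172,179 173,178 172,177
173,175 174,177 173,177 176,178 173,175 175,180 177,186 154, 56 149, 25 173,179 170,174 174,175 176,178 172,175 176,177 173,177
173,177 174,177 175,177 177,175 175,176 176,177 173,182 156, 58 157, 28 176,181 179,181 175,177 177,177 179,181 172,174 175,176
179,179 183,184 178,181 180,184 177,179 179,182 180,190 127, 42 154, 29 178,183 178,183 181,184 179,184 181,184 180,181 178,179
 54, 54  95, 97 100, 99  98, 98  94, 95  94, 98  91,100 127, 18 134,  5  97,102  62, 61  57, 52  59, 55  59, 53  96, 96  62, 61
 21, 21  20, 17  17, 17  19, 18  23, 23  16, 17  11, 21 131, 16 135, 14  35, 23  19, 22  26, 22  22, 21  11, 10  23, 22  17, 18
 76, 72  72, 67  68, 68  71, 69 107,109  76, 72  66, 73 129, 23 159, 32 107,109  77, 77  70, 64  51, 47  51, 51  62, 64  60, 56
183,185 187,1
[... 310 characters left out ...]
, 27 178,185 178,183  81, 81 174,176 180,182  84, 80 130,132
176,180 174,179 176,178 139,141 131,136 175,177 176,188 156, 57 151, 24 172,180 180,188  71, 69 171,176 181,185 108,104 175,180
125,118 126,120 126,119 128,121 158,152 155,152 156,159 154, 55 154, 31 158,155 155,151 157,152 156,152 158,152 174,166 175,162
181,130 180,129 183,132 183,132 182,133 180,134 180,137 156, 45 153, 22 179,130 180,129 182,133 179,128 177,127 181,134 180,130
142,104 143,100 143,100 145,102 149,107 145,106 147,110 150, 39 154, 28 154, 86 151,110 152,109 151,109 150,108 155,113 155,112
 63, 47  63, 45  66, 45  63, 42  60, 37  56, 41  85, 21 121,  3 116,  0  89, 21  62, 41  62, 45  64, 46  62, 43  60, 45  62, 42
```

The pointer is now hidden exactly under the mark. Holding, then easing back.

>>> carry_out:
  steps:
    - {"gripper": -1,"x": 0,"y": 0,"z": 0,"spin": 0}
    - {"gripper": -1,"x": 0,"y": 0,"z": 0,"spin": 0}
    - {"gripper": -1,"x": 0,"y": 0,"z": 0,"spin": 0}
    - {"gripper": -1,"x": 0,"y": 0,"z": 0,"spin": 0}
    - {"gripper": -1,"x": 0,"y": 0,"z": 0,"spin": 0}

```text
t: 15.7
position: [505.9, -77.3, -7.3]
ee_rot: [[-1.0, 0.016, -0.001], [0.016, 1.0, 0.001], [0.001, 0.001, -1.0]]
contact_force: [0.5, 12.0, 3.0]
finger_gap: 12.7
finger_force: 60.9
```

>>> carry_out:
  steps:
    - {"gripper": -1,"x": 0,"y": 0,"z": 0,"spin": 0}
    - {"gripper": -1,"x": 0,"y": 0,"z": 0,"spin": 0}
    - {"gripper": -1,"x": 0,"y": 0,"z": 0,"spin": 0}
    - {"gripper": -1,"x": 0,"y": 0,"z": 0,"spin": 0}
    - {"gripper": -1,"x": 0,"y": 0,"z": 0,"spin": 0}

```text
t: 16.12
position: [505.9, -77.3, -7.3]
ee_rot: [[-1.0, 0.016, -0.001], [0.016, 1.0, 0.001], [0.001, 0.001, -1.0]]
contact_force: [-0.1, 10.3, 2.2]
finger_gap: 12.8
finger_force: 60.9
```

>>> carry_out:
  steps:
    - {"gripper": -1,"x": 0,"y": 0,"z": 0,"spin": 0}
    - {"gripper": -1,"x": 0,"y": 0,"z": 0,"spin": 0}
    - {"gripper": -1,"x": 0,"y": 0,"z": 0,"spin": 0}
    - {"gripper": -1,"x": 0,"y": 0,"z": 0,"spin": 0}
    - {"gripper": -1,"x": 0,"y": 0,"z": 0,"spin": 0}

```text
t: 16.53
position: [505.9, -77.3, -7.3]
ee_rot: [[-1.0, 0.016, -0.001], [0.016, 1.0, 0.001], [0.001, 0.001, -1.0]]
contact_force: [0.2, 10.7, 2.9]
finger_gap: 12.9
finger_force: 60.9
```

>>> carry_out:
  steps:
    - {"gripper": -1,"x": 0,"y": 0.008,"z": 0,"spin": 0}
    - {"gripper": -1,"x": 0,"y": 0.018,"z": 0,"spin": 0}
    - {"gripper": -1,"x": 0,"y": 0.028,"z": 0,"spin": 0}
    - {"gripper": -1,"x": 0,"y": 0.038,"z": 0,"spin": 0}
    - {"gripper": -1,"x": 0,"y": 0.048,"z": 0,"spin": 0}

```text
t: 16.95
position: [506.3, -53.6, -7.0]
ee_rot: [[-1.0, 0.016, 0.0], [0.016, 1.0, 0.001], [-0.0, 0.001, -1.0]]
contact_force: [0.9, 7.0, 4.4]
finger_gap: 12.5
finger_force: 61.0
```

>>> carry_out:
  steps:
    - {"gripper": -1,"x": 0,"y": 0.01,"z": 0,"spin": 0}
    - {"gripper": -1,"x": 0,"y": 0.02,"z": 0,"spin": 0}
    - {"gripper": -1,"x": 0,"y": 0.03,"z": 0,"spin": 0}
    - {"gripper": -1,"x": 0.001,"y": 0.039,"z": 0,"spin": 0}
    - {"gripper": -1,"x": 0.001,"y": 0.046,"z": 0,"spin": 0}

```text
t: 17.37
position: [506.8, -30.9, -6.9]
ee_rot: [[-1.0, 0.016, 0.0], [0.016, 1.0, -0.0], [-0.0, -0.0, -1.0]]
contact_force: [-1.1, 1.8, 6.9]
finger_gap: 13.0
finger_force: 61.5
```

>>> carry_out:
  steps:
    - {"gripper": -1,"x": 0,"y": 0.003,"z": 0,"spin": 0}
    - {"gripper": -1,"x": 0,"y": 0.006,"z": 0,"spin": 0}
    - {"gripper": -1,"x": 0,"y": 0.009,"z": 0,"spin": 0}
    - {"gripper": -1,"x": 0,"y": 0.01,"z": 0,"spin": 0}
    - {"gripper": -1,"x": 0,"y": 0.01,"z": 0,"spin": 0}

```text
t: 17.78
position: [507.1, -27.0, -6.7]
ee_rot: [[-1.0, 0.015, 0.001], [0.015, 1.0, -0.001], [-0.001, -0.001, -1.0]]
contact_force: [-1.3, -4.2, 6.7]
finger_gap: 12.6
finger_force: 61.3
```

```bash
python3 - <<'E'
from h import *
print(state()['position'],state()['contact_force'])
im,f=topm('t11.png')
for r in im[221:234:3,252:300].max(2): print(' '.join('%3d'%v for v in r))
E
```

```text
[507.07947119 -26.96286201  -6.71653433] [-1.25064792 -4.20241686  6.74313827]
top mark px 279.5365853658537 226.21951219512195 41 [507.3 100.   63. ]
yellow 257 294 218 234 ends 163.7 58.7
155 104  58 113  40 101 178 162 179 137 179 179 178 174 175 175 180 176 176 179 176 177 175 177 177 176 188 155 151 181 176 176 173 178 177 179 174 178 178 182 140 176 108 162 158 132  77 128
156  97  53 112  39 112 177 159 143  36 180 182 181 178 179 178 178 179 177 183 178 178 180 179 181 181 186 156 153 183 181 180 182 182 181 180 181 178 179 183 139 182 110  47 107  78  76 127
160  68  57 108  39 112 178 163  80  20  68  72  72  71  69  70  72  71  70 108  77  71  76  68 108  73  74 133 103  68  54  43  48  49  69  57  54  56  59 138 137 182 107  62 148 154 156 151
158  67  56 114  39 119 174 157 141  31 176 179 140 134 175 177 135 176 176 181  97 177 180 137 174 177 185 158 135 177 183  84 175 182  63 173 178 177  84 179 140 182 115  38  62  71  78  77
156  61  58 113  34 167 182 183 180 180 182 180 178 179 177 182 179 180 181 180 178 179 182 177 177 180 181 172 134 176 181 179 180 181 178 177 179 178 182 179 177 184  95 161 160 143  83 129
```

The handle is fully in: pointer 51 mm from the mark, pressing lightly on the stop. Releasing and lifting.

>>> carry_out:
  steps:
    - {"gripper": -0.4,"x": 0,"y": 0,"z": 0,"spin": 0}
    - {"gripper": 0,"x": 0,"y": 0,"z": 0,"spin": 0}
    - {"gripper": 0.18,"x": 0,"y": 0,"z": 0,"spin": 0}
    - {"gripper": 0.18,"x": 0,"y": 0,"z": 0,"spin": 0}
    - {"gripper": 0.18,"x": 0,"y": 0,"z": 0,"spin": 0}

```text
t: 18.25
position: [506.6, -25.8, -7.3]
ee_rot: [[-1.0, 0.015, -0.0], [0.015, 1.0, -0.0], [0.0, -0.0, -1.0]]
contact_force: [-0.7, 0.2, -0.8]
finger_gap: 50.1
finger_force: 0.0
```

>>> carry_out:
  steps:
    - {"gripper": 0.18,"x": 0,"y": 0,"z": 0.03,"spin": 0}
    - {"gripper": 0.18,"x": 0,"y": 0,"z": 0.08,"spin": 0}
    - {"gripper": 0.18,"x": 0,"y": 0,"z": 0.14,"spin": 0}
    - {"gripper": 0.18,"x": 0,"y": 0,"z": 0.2,"spin": 0}
    - {"gripper": 0.18,"x": 0,"y": 0,"z": 0.25,"spin": 0}

```text
t: 18.67
position: [506.8, -25.8, 119.9]
ee_rot: [[-1.0, 0.015, 0.001], [0.015, 1.0, -0.0], [-0.001, -0.0, -1.0]]
contact_force: [0.3, -1.1, 0.9]
finger_gap: 50.4
finger_force: 0.0
```

```bash
python3 - <<'E'
from h import *
print(state()['position'],state()['contact_force'],state()['finger_gap'])
im,f=topm('t12.png')
for r in im[221:234:3,252:300].max(2): print(' '.join('%3d'%v for v in r))
E
```

```text
[506.84623789 -25.76392008 119.89175918] [ 0.30993612 -1.13367251  0.93245513] 50.355593305962216
top mark px 279.425 226.0 40 [507.9 100.3  63. ]
yellow 257 294 218 234 ends 163.7 58.7
148 107  56 108  31 115 173 152 176 133 175 174 174 170 172 174 173 174 173 174 173 170 174 171 173 176 182 169 136 172 176 176 174 170 177 175 173 172 172 177 133 173  94 157 153 133  73 124
151  95  54 109  44 156 176 157 146  44 174 177 175 176 175 175 174 177 178 174 174 179 178 173 176 177 183 173 134 180 183 177 183 178 175 175 177 177 174 177 137 177  87  48 109  79  75 125
155  65  52 110  39 155 176 159  74  44  68  70  67  74  51  52  43  48  48  51  48  45  45  46  52  56  57 171  95  55  46  54  54  52  54  52  51  51  43 135 172 182  91  59 145 151 153 148
154  63  51 111  38 161 174 175 140  45 176 178 135 165 172 176  96 171 175 174 136 173 177  94 172 173 179 169 135 181 138 134 171 176  82 169 173 179  57 175 171 176  91  40  58  75  73  75
151  64  55 112  33 163 178 174 179 174 174 173 173 177 175 176 179 175 179 175 175 178 176 179 175 173 174 168 129 174 176 176 178 174 178 174 168 177 176 171 174 180  72 160 155 137  72 127
```

Now over to the plunger with shut fingers.

>>> carry_out:
  steps:
    - {"gripper": 0,"x": 0,"y": 0.06,"z": 0,"spin": 0}
    - {"gripper": -1,"x": 0,"y": 0.13,"z": 0,"spin": 0}
    - {"gripper": -1,"x": 0,"y": 0.2,"z": 0,"spin": 0}
    - {"gripper": -1,"x": 0,"y": 0.27,"z": 0,"spin": 0}
    - {"gripper": -1,"x": 0.002,"y": 0.34,"z": 0,"spin": 0}

```text
t: 19.13
position: [507.4, 145.8, 117.7]
ee_rot: [[-1.0, 0.015, -0.0], [0.015, 1.0, -0.0], [0.0, -0.0, -1.0]]
contact_force: [0.3, -0.3, 0.6]
finger_gap: 0.0
finger_force: 0.0
```

>>> carry_out:
  steps:
    - {"gripper": -1,"x": 0.002,"y": 0.07,"z": 0,"spin": 0}
    - {"gripper": -1,"x": 0.002,"y": 0.13,"z": 0,"spin": 0}
    - {"gripper": -1,"x": 0.002,"y": 0.168,"z": 0,"spin": 0}
    - {"gripper": -1,"x": 0.002,"y": 0.168,"z": -0.05,"spin": 0}
    - {"gripper": -1,"x": 0.002,"y": 0.168,"z": -0.1,"spin": 0}

```text
t: 19.55
position: [509.1, 229.8, 67.8]
ee_rot: [[-1.0, 0.013, 0.002], [0.013, 1.0, 0.001], [-0.002, 0.001, -1.0]]
contact_force: [0.4, -0.6, -0.6]
finger_gap: -0.1
finger_force: 0.0
```

>>> carry_out:
  steps:
    - {"gripper": -1,"x": 0,"y": 0,"z": -0.04,"spin": 0}
    - {"gripper": -1,"x": 0,"y": 0,"z": -0.08,"spin": 0}
    - {"gripper": -1,"x": 0,"y": 0,"z": -0.1,"spin": 0}
    - {"gripper": -1,"x": 0,"y": 0,"z": -0.11,"spin": 0}
    - {"gripper": -1,"x": 0,"y": 0,"z": -0.115,"spin": 0}

```text
t: 19.97
position: [508.5, 228.2, 10.2]
ee_rot: [[-1.0, 0.015, -0.001], [0.015, 1.0, -0.0], [0.001, -0.0, -1.0]]
contact_force: [-3.1, -1.5, 3.8]
finger_gap: 0.3
finger_force: 2.1
```

Contact at about z=10. Pressing 12 mm further, slowly, past the stop by compliance.

>>> carry_out:
  steps:
    - {"gripper": -1,"x": 0,"y": 0,"z": -0.004,"spin": 0}
    - {"gripper": -1,"x": 0,"y": 0,"z": -0.008,"spin": 0}
    - {"gripper": -1,"x": 0,"y": 0,"z": -0.012,"spin": 0}
    - {"gripper": -1,"x": 0,"y": 0,"z": -0.016,"spin": 0}
    - {"gripper": -1,"x": 0,"y": 0,"z": -0.018,"spin": 0}

```text
t: 20.38
position: [509.4, 228.5, 3.4]
ee_rot: [[-1.0, 0.015, 0.002], [0.015, 1.0, 0.001], [-0.002, 0.001, -1.0]]
contact_force: [-12.4, -5.8, 28.7]
finger_gap: -0.2
finger_force: 13.8
```

>>> carry_out:
  steps:
    - {"gripper": -1,"x": 0,"y": 0,"z": -0.002,"spin": 0}
    - {"gripper": -1,"x": 0,"y": 0,"z": -0.004,"spin": 0}
    - {"gripper": -1,"x": 0,"y": 0,"z": -0.006,"spin": 0}
    - {"gripper": -1,"x": 0,"y": 0,"z": -0.006,"spin": 0}
    - {"gripper": -1,"x": 0,"y": 0,"z": -0.006,"spin": 0}

```text
t: 20.8
position: [509.7, 228.6, 3.1]
ee_rot: [[-1.0, 0.015, 0.003], [0.015, 1.0, 0.001], [-0.003, 0.001, -1.0]]
contact_force: [-24.1, -9.1, 51.5]
finger_gap: 0.4
finger_force: 25.3
```

The reading is rigid at 51 N, but I want to confirm it is the plunger's stop, so I'm releasing in small steps and reading force against height.

>>> carry_out:
  steps:
    - {"gripper": -1,"x": 0,"y": 0,"z": 0.006,"spin": 0}
    - {"gripper": -1,"x": 0,"y": 0,"z": 0.012,"spin": 0}
    - {"gripper": -1,"x": 0,"y": 0,"z": 0.012,"spin": 0}
    - {"gripper": -1,"x": 0,"y": 0,"z": 0.012,"spin": 0}
    - {"gripper": -1,"x": 0,"y": 0,"z": 0.012,"spin": 0}

```text
t: 21.22
position: [509.6, 228.5, 5.9]
ee_rot: [[-1.0, 0.015, 0.002], [0.015, 1.0, 0.001], [-0.002, 0.001, -1.0]]
contact_force: [-2.0, 0.1, 6.6]
finger_gap: 0.0
finger_force: 3.3
```

>>> carry_out:
  steps:
    - {"gripper": -1,"x": 0,"y": 0,"z": 0.006,"spin": 0}
    - {"gripper": -1,"x": 0,"y": 0,"z": 0.006,"spin": 0}
    - {"gripper": -1,"x": 0,"y": 0,"z": 0.006,"spin": 0}
    - {"gripper": -1,"x": 0,"y": 0,"z": 0.006,"spin": 0}
    - {"gripper": -1,"x": 0,"y": 0,"z": 0.006,"spin": 0}

```text
t: 21.63
position: [509.6, 228.5, 8.4]
ee_rot: [[-1.0, 0.015, 0.002], [0.015, 1.0, 0.001], [-0.002, 0.001, -1.0]]
contact_force: [0.6, -0.1, 5.6]
finger_gap: 0.2
finger_force: 2.6
```

>>> carry_out:
  steps:
    - {"gripper": -1,"x": 0,"y": 0,"z": 0.006,"spin": 0}
    - {"gripper": -1,"x": 0,"y": 0,"z": 0.006,"spin": 0}
    - {"gripper": -1,"x": 0,"y": 0,"z": 0.006,"spin": 0}
    - {"gripper": -1,"x": 0,"y": 0,"z": 0.006,"spin": 0}
    - {"gripper": -1,"x": 0,"y": 0,"z": 0.006,"spin": 0}

```text
t: 22.05
position: [509.1, 228.3, 10.6]
ee_rot: [[-1.0, 0.015, 0.001], [0.015, 1.0, 0.0], [-0.001, 0.0, -1.0]]
contact_force: [3.0, 0.9, 3.6]
finger_gap: -0.1
finger_force: 2.0
```

>>> carry_out:
  steps:
    - {"gripper": -1,"x": 0,"y": 0,"z": 0.006,"spin": 0}
    - {"gripper": -1,"x": 0,"y": 0,"z": 0.006,"spin": 0}
    - {"gripper": -1,"x": 0,"y": 0,"z": 0.006,"spin": 0}
    - {"gripper": -1,"x": 0,"y": 0,"z": 0.006,"spin": 0}
    - {"gripper": -1,"x": 0,"y": 0,"z": 0.006,"spin": 0}

```text
t: 22.47
position: [508.6, 228.1, 13.2]
ee_rot: [[-1.0, 0.015, -0.0], [0.015, 1.0, -0.0], [0.0, -0.0, -1.0]]
contact_force: [0.9, -0.2, 2.4]
finger_gap: -0.1
finger_force: 1.2
```

The spring runs linearly from 2.4 N at 13.2 to about 8 N at 3.1, so the rigid limit was the plunger's stop at 10 mm travel. Retracting clear.

>>> carry_out:
  steps:
    - {"gripper": -1,"x": 0,"y": 0,"z": 0.03,"spin": 0}
    - {"gripper": -1,"x": 0,"y": 0,"z": 0.09,"spin": 0}
    - {"gripper": -1,"x": 0,"y": 0,"z": 0.16,"spin": 0}
    - {"gripper": -1,"x": 0,"y": 0,"z": 0.22,"spin": 0}
    - {"gripper": -1,"x": 0,"y": 0,"z": 0.26,"spin": 0}

```text
t: 22.88
position: [509.0, 228.3, 146.1]
ee_rot: [[-1.0, 0.015, 0.002], [0.015, 1.0, 0.001], [-0.002, 0.001, -1.0]]
contact_force: [0.1, 1.6, -0.1]
finger_gap: 0.4
finger_force: 0.0
```

>>> carry_out:
  steps:
    - {"gripper": -1,"x": -0.05,"y": 0,"z": 0,"spin": 0}
    - {"gripper": -1,"x": -0.12,"y": 0,"z": 0,"spin": 0}
    - {"gripper": -1,"x": -0.18,"y": 0,"z": 0,"spin": 0}
    - {"gripper": -1,"x": -0.2,"y": 0,"z": 0,"spin": 0}
    - {"gripper": -1,"x": -0.2,"y": 0,"z": 0,"spin": 0}

```text
t: 23.3
position: [407.0, 228.3, 143.4]
ee_rot: [[-1.0, 0.014, -0.001], [0.014, 1.0, -0.0], [0.001, -0.0, -1.0]]
contact_force: [1.1, -1.0, 0.6]
finger_gap: 0.2
finger_force: 0.0
```

```bash
python3 - <<'E'
from h import *
s=state();print(s['t'],s['position'],s['contact_force'])
im,f=topm('t13.png')
for r in im[221:234:3,252:300].max(2): print(' '.join('%3d'%v for v in r))
a=cv2.imread('pics/top.png');d=(np.abs(a.astype(int)-im).max(2)>60)
for n,(x0,y0,x1,y1) in dict(reg=(145,195,185,240),bottle=(420,130,470,180),wrench=(280,120,345,165)).items():print(n,d[y0:y1,x0:x1].sum())
print(robot.hand_in())
E
```

```text
23.3 [407.0134001  228.2629691  143.38733517] [ 1.11110271 -1.03884335  0.60017797]
top mark px 279.425 226.0 40 [507.9 100.3  63. ]
yellow 257 294 218 234 ends 163.7 58.7
146 108  57 105  39 111 171 156 176 134 172 173 172 171 169 171 172 168 168 168 170 175 170 170 172 175 184 165 129 173 177 167 171 170 170 168 170 171 170 175 132 173  94 152 155 128  69 122
150  94  50 109  42 149 173 153 142  48 172 178 176 173 176 176 173 173 175 173 175 174 175 176 175 171 179 168 134 174 176 178 174 176 178 176 175 176 174 174 137 177  82  49 110  75  74 123
154  66  54 108  41 153 175 157  74  41  70  68  67  71  44  51  50  45  50  47  50  47  51  48  53  47  57 171  95  53  45  56  49  52  55  50  52  52  39 137 170 177  90  59 149 150 151 149
151  62  54 110  37 156 171 175 143  45 171 170 133 170 173 178  92 171 171 171 132 169 177  99 170 173 181 165 132 175 136 127 169 174  77 167 174 177  61 172 172 179  87  40  59  72  75  77
153  60  54 113  32 162 174 173 173 176 173 175 176 171 176 173 175 172 174 174 177 174 172 175 170 174 173 169 129 172 175 176 172 174 174 171 169 171 171 175 168 176  70 158 157 137  77 130
reg 0
bottle 0
wrench 0
the job is handed in; nothing more can be done
None
```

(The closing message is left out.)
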